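# Top up the pantry nut bin and latch it

### The job

Top up the nut bin: swing its brass latch right open, raise the lid all the way, and with the scoop carry every walnut from the loaf tin into the bin; do not pick walnuts out of the tin with the fingers, though any that roll onto the worktop may be picked up. Finish with the scoop lying flat in the empty tin, the lid shut, and the latch swung back over its cam until it drops fully home in its low notch. Leave the jar, the mug and the bowl where they stand.

Things in the scene. Friction and masses are not known exactly. Their poses are not given: they have to be found in the camera images.
- bin: The nut bin: sage-green enamelled box, fixed to the worktop, 160 (its x) by 220 (its y) mm outside, walls and floor 5 mm thick, rim 100 mm high, open at the top under its lid. Origin: centre of its underside; x points from the latch (front, towards the robot) to the lid's hinge (back), z up.
- latch (a joint): Turn of the brass latch about its upright pivot at the bin's front (rad). 0: locked in the low notch, nose over the lid; grows anticlockwise from above; 1.5: open, at its stop. Sprung down onto a cam, it lies at 0 mm up to 0.13 rad, climbs steeply to 8 mm at 0.66, stays so to 0.80, sinks to 3 mm at 1.30 and on. 5 to 8 N sideways at the knob takes it over the hump.
- latch_lift (a joint): Height of the latch on its cam (m): 0 in the low notch, 0.008 on top of the hump, 0.003 when open.
- latch_knob (a point): Middle (grip point) of the latch's upright black grip knob, a cylinder 20 mm across and 36 mm high on the end of the latch's arm, 60 mm from the pivot; the point is 16 mm below the knob's top and 20 mm above the arm, about 42 mm above the rim of the bin and free all round. It moves with the latch.
- latch_pivot (a point): Point on the latch's upright pivot axis, level with latch_knob; the axis is 105 mm in front (-x) of the bin's centre. The bracket, cam and latch reach at most 170 mm in front of the bin's centre and 65 mm to either side, up to 75 mm above the rim.
- lid (a joint): Opening angle of the oak lid about its hinge at the back of the bin (rad): 0 shut, stop at 1.45, almost upright. The hinge is stiff: the lid stays where it is left, and needs about 6 N at its knob to move. The locked latch holds it shut; it shuts only while the latch is open.
- lid_knob (a point): Middle (grip point) of the lid's dark wooden knob, a cylinder 26 mm across and 26 mm high standing 8 mm off the lid; the point is 13 mm below its top and 21 mm above the lid's upper face, 105 mm from the hinge line. The lid is 166 by 226 by 10 mm.
- lid_hinge (a point): Middle of the lid's hinge line, which runs along the bin's y, at the lid's underside. With the lid shut, lid_knob lies 105 mm towards the bin's -x and 31 mm above it.
- tin: Long, narrow, dark loaf tin, fixed to the worktop: 90 (its x) by 266 (its y) mm outside, walls and floor 3 mm thick, rim 36 mm high. Origin: centre of its underside, x and y along its sides, z up. Tin and bin may change sides.
- scoop: Loose aluminium scoop, about 120 g. Flat-bottomed bowl 90 long, 76 wide, bottom 2 mm thick, open in front; back wall 42 mm high, sides 40 high over the back half and a 6 mm curb in front, 2.4 thick. Origin: centre of the bowl's underside; x points out of its mouth, z up. Handle: level wooden bar 18 wide, 20 tall, behind the bowl from x = -60 to -150 mm, mid-height 58 mm above the underside.
- scoop_grip (a point): Grip point in the middle of the scoop's handle section, 85 mm behind the scoop's origin and 58 mm above its underside.
- jar: Glass jar with a brass lid, 72 mm across, 110 mm high; origin under its centre. Must stay where it is.
- mug: White mug, 76 mm across, 85 mm high; origin under its centre. Must stay where it is.
- bowl: Blue bowl, 120 mm across, 50 mm high; origin under its centre. Must stay where it is.
- nut0: A walnut: brown ball 32 mm across, 14 g, loose, rolls; origin at its centre. Some of the seven are absent.
- nut1: A walnut: brown ball 32 mm across, 14 g, loose, rolls; origin at its centre. May be absent.
- nut2: A walnut: brown ball 32 mm across, 14 g, loose, rolls; origin at its centre. May be absent.
- nut3: A walnut: brown ball 32 mm across, 14 g, loose, rolls; origin at its centre. May be absent.
- nut4: A walnut: brown ball 32 mm across, 14 g, loose, rolls; origin at its centre. May be absent.
- nut5: A walnut: brown ball 32 mm across, 14 g, loose, rolls; origin at its centre. May be absent.
- nut6: A walnut: brown ball 32 mm across, 14 g, loose, rolls; origin at its centre. May be absent.
Mind the look-alikes: they are no part of the job. What is meant by the scoop is not orange, and is the smaller of those in its own colour.

How it is judged (in metres and radians):
On the way, in this order (a step that is already met when the one before it is completed fails the run):
1. the latch is swung open (value of joint latch above 1.2 rad), for 0.2 s.
2. the lid stands open (value of joint lid above 1.2 rad), for 0.2 s.
3. the scoop, held clear of the worktop, carries walnuts to the bin: at least one lies in its bowl above the bin (height (world z) of scoop above 0.09 m and horizontal distance between scoop and bin below 0.2 m and ((x of nut0 in the frame of scoop between -0.05 and 0.05 m and y of nut0 in the frame of scoop between -0.04 and 0.04 m and z of nut0 in the frame of scoop between 0 and 0.06 m) or (x of nut1 in the frame of scoop between -0.05 and 0.05 m and y of nut1 in the frame of scoop between -0.04 and 0.04 m and z of nut1 in the frame of scoop between 0 and 0.06 m) or (x of nut2 in the frame of scoop between -0.05 and 0.05 m and y of nut2 in the frame of scoop between -0.04 and 0.04 m and z of nut2 in the frame of scoop between 0 and 0.06 m) or (x of nut3 in the frame of scoop between -0.05 and 0.05 m and y of nut3 in the frame of scoop between -0.04 and 0.04 m and z of nut3 in the frame of scoop between 0 and 0.06 m) or (x of nut4 in the frame of scoop between -0.05 and 0.05 m and y of nut4 in the frame of scoop between -0.04 and 0.04 m and z of nut4 in the frame of scoop between 0 and 0.06 m) or (x of nut5 in the frame of scoop between -0.05 and 0.05 m and y of nut5 in the frame of scoop between -0.04 and 0.04 m and z of nut5 in the frame of scoop between 0 and 0.06 m) or (x of nut6 in the frame of scoop between -0.05 and 0.05 m and y of nut6 in the frame of scoop between -0.04 and 0.04 m and z of nut6 in the frame of scoop between 0 and 0.06 m))), for 0.1 s.
4. every walnut is in the bin and the lid is shut (x of nut0 in the frame of bin between -0.078 and 0.078 m and y of nut0 in the frame of bin between -0.108 and 0.108 m and z of each of nut0, nut1, nut2, nut3, nut4, nut5, nut6 in the frame of bin below 0.085 m and x of nut1 in the frame of bin between -0.078 and 0.078 m and y of nut1 in the frame of bin between -0.108 and 0.108 m and x of nut2 in the frame of bin between -0.078 and 0.078 m and y of nut2 in the frame of bin between -0.108 and 0.108 m and x of nut3 in the frame of bin between -0.078 and 0.078 m and y of nut3 in the frame of bin between -0.108 and 0.108 m and x of nut4 in the frame of bin between -0.078 and 0.078 m and y of nut4 in the frame of bin between -0.108 and 0.108 m and x of nut5 in the frame of bin between -0.078 and 0.078 m and y of nut5 in the frame of bin between -0.108 and 0.108 m and x of nut6 in the frame of bin between -0.078 and 0.078 m and y of nut6 in the frame of bin between -0.108 and 0.108 m and value of joint lid below 0.06 rad), for 0.2 s.
5. the latch has dropped into its notch over the shut lid (value of joint latch below 0.1 rad and value of joint latch_lift below 0.0015 m and value of joint lid below 0.06 rad), for 0.2 s.
At the end, for the whole second after the job is handed in: Every walnut lies in the bin; the lid is shut (under 0.06 rad); the latch is in its notch (under 0.10 rad, under 1.5 mm up); the scoop lies still and flat (within 0.2 rad), its bowl on the tin's floor (underside under 14 mm up, centre within 30 mm in x and 100 mm in y of the tin's) (all of step 5 and x of nut0 in the frame of bin between -0.078 and 0.078 m and y of nut0 in the frame of bin between -0.108 and 0.108 m and z of each of nut0, nut1, nut2, nut3, nut4, nut5, nut6 in the frame of bin below 0.085 m and x of nut1 in the frame of bin between -0.078 and 0.078 m and y of nut1 in the frame of bin between -0.108 and 0.108 m and x of nut2 in the frame of bin between -0.078 and 0.078 m and y of nut2 in the frame of bin between -0.108 and 0.108 m and x of nut3 in the frame of bin between -0.078 and 0.078 m and y of nut3 in the frame of bin between -0.108 and 0.108 m and x of nut4 in the frame of bin between -0.078 and 0.078 m and y of nut4 in the frame of bin between -0.108 and 0.108 m and x of nut5 in the frame of bin between -0.078 and 0.078 m and y of nut5 in the frame of bin between -0.108 and 0.108 m and x of nut6 in the frame of bin between -0.078 and 0.078 m and y of nut6 in the frame of bin between -0.108 and 0.108 m and x of scoop in the frame of tin between -0.03 and 0.03 m and y of scoop in the frame of tin between -0.1 and 0.1 m and z of scoop in the frame of tin below 0.014 m and angle between scoop's own z axis and vertical below 0.2 rad and linear speed of scoop below 0.02 m/s); the robot touches nothing.
It fails at once if the jar, mug or bowl is pushed more than 3 cm from its place or tipped over (distance of any of jar, mug, bowl from where it was at the start of the episode above 0.03 m or angle between any of jar, mug, bowl's own z axis and vertical above 0.5 rad).
It fails at once if the fingers take hold of a walnut that lies in the tin ((contact force between the fingers and nut0 above 2 N and x of nut0 in the frame of tin between -0.042 and 0.042 m and y of nut0 in the frame of tin between -0.13 and 0.13 m and z of nut0 in the frame of tin below 0.04 m) or (contact force between the fingers and nut1 above 2 N and x of nut1 in the frame of tin between -0.042 and 0.042 m and y of nut1 in the frame of tin between -0.13 and 0.13 m and z of nut1 in the frame of tin below 0.04 m) or (contact force between the fingers and nut2 above 2 N and x of nut2 in the frame of tin between -0.042 and 0.042 m and y of nut2 in the frame of tin between -0.13 and 0.13 m and z of nut2 in the frame of tin below 0.04 m) or (contact force between the fingers and nut3 above 2 N and x of nut3 in the frame of tin between -0.042 and 0.042 m and y of nut3 in the frame of tin between -0.13 and 0.13 m and z of nut3 in the frame of tin below 0.04 m) or (contact force between the fingers and nut4 above 2 N and x of nut4 in the frame of tin between -0.042 and 0.042 m and y of nut4 in the frame of tin between -0.13 and 0.13 m and z of nut4 in the frame of tin below 0.04 m) or (contact force between the fingers and nut5 above 2 N and x of nut5 in the frame of tin between -0.042 and 0.042 m and y of nut5 in the frame of tin between -0.13 and 0.13 m and z of nut5 in the frame of tin below 0.04 m) or (contact force between the fingers and nut6 above 2 N and x of nut6 in the frame of tin between -0.042 and 0.042 m and y of nut6 in the frame of tin between -0.13 and 0.13 m and z of nut6 in the frame of tin below 0.04 m)).
Of nut0, nut1, nut2, nut3, nut4, nut5, nut6 only 4 to 7 are there at a start; the rules pass over those that are not, and their reading is None.
At some moment in a run one of scoop may be knocked a few centimetres aside while the robot is not near it.
Once in a run the grip may slacken for a moment while it holds something.
It also fails if it takes over 210 s, if anything falls off the work surface, if the arm or the gripper's body presses on something with over 40 N, if the wrist force passes 120 N, or if a joint passes its speed limit or range.

### The arm

A 7-joint arm with a two-finger parallel gripper is mounted at the origin on the work surface. World frame = base frame: x ahead of the robot, y to its left, z up, the work surface at z = 0. Lengths are in mm, angles in rad, forces in N, time in s.
With the tool pointing down it reaches from about 400 to 875 mm from the base axis. Payload 4.4 kg.
Tool frame: the origin (TCP) lies midway between the tips of the shut fingers; the grasp point (between the pads) lies 19 mm behind it; z points along the fingers, y is the direction in which the jaws open and shut (so a half turn about z gives the same grasp; the last joint's range is limited). The gripper opens to 85 mm and grips with 20 to 120 N. Pads are 22 mm wide; open, the fingers measure 114 mm over their backs; the gripper's body (76 mm by 85 mm) begins 54 mm behind the grasp point. The pads swing forward as they close: fully open they stand 13 mm farther back than shut.
Start: joints at [1.165, 0.628, 0.038, 1.517, -0.027, 0.996, -0.02], TCP at [216.672, -612.839, 231.313] pointing down, gripper open.
Joint ranges: [-3.06, 3.06], [-0.37, 2.12], [-1.25, 1.32], [0.18, 2.47], [-1.1, 4.24], [0.23, 1.98], [-2.94, 2.94]. Speed limits (rad/s): [2.57, 2.57, 3.14, 3.14, 3.14, 3.14, 3.14].

### API

Orientations are given as a rotation vector (axis times angle).
In Python, from station import state, viewer, r gives the robot as it stands.
- The arm moves only by the shell command python3 -m inch 'ROWS' [FORCE]. ROWS is text: rows parted by semicolons, each of 7 numbers parted by spaces: the finger opening in cm, from 0 to 8.54, then the shift along the tool's x, y, z in cm, then the turn, a rotation vector about the tool's x, y, z in degrees. In form: grip x y z rx ry rz; .... A call has 1 to 10 rows; each row shifts and turns the commanded pose from where the row before left it, along the tool's axes as they then stand; what a row does not reach is not made up. A row lasts 1/10 s, in which the tool goes at most 50 mm and 8.59 degrees, less where a joint would pass 70% of its speed; a pose out of reach is approached as far as the arm can. A call with a gripper value outside its range is refused whole. The fingers move at their own pace and stop on an object; FORCE is the grip in N (left out, the last holds). Time passes only in rows, so rows that do not move let the fingers close. It gives the time, the measured TCP pose, the force and the opening at its end, in the units of the state.
- state(): the state, without advancing time (a new reading comes with each control period).
- viewer.snapshot(name): name is "scene" or "side" or "wrist"; returns a dict with "frame" (480x640x3 uint8, red, green, blue), "intrinsics" (3x3 intrinsics, pixels), "k1" (the pictures are not rectified: a ray, as slopes to the right and down, at radius r is drawn at 1 + k1 r^2 times it, then the intrinsics apply), "rvec" (rotation vector, rad) and "tvec" (3), from world to camera coordinates, as OpenCV has them. Camera axes: x right, y down, z forward; pixel columns grow to the right and rows downward; lengths in mm; the calibration is good to about 2 mm. A picture is of the moment at which its call begins. There is no depth.
- r.job_done(): hands the job in, once; it reports no verdict.
Trained networks look in a picture, given as the dict that the camera call returned (one of the last four; its "shot" number tells which), for a name from the list of things; names that differ only in an ending like _2 or _b are one class to them, and where a whole thing is asked for, a point or a joint stands for the part that bears it (a point fixed in the world has none). Each returns a list of dicts, best first, with "score" (0 to 1); they miss things now and then, are a little off and sometimes report something else, mostly with a low value. They report only what shows in the picture. A call takes as long as a camera call. They do not tell look-alikes from the thing itself.
- viewer.cut_out(label, picture): "pixels" (480x640 bool, what is visible of it) and "location" ([column, row] in pixels, amid what is visible of it).
The state is a dict: "time": time; "qpos": joint angles; "qvel": joint speeds; "effort": joint torques, N m; "position": TCP position; "eef_rot": TCP orientation; "force": force on the tool from outside, world axes, zero at the start; "torque": the same for the moment, N m; "grip_width": opening from 0.0 (shut) to 1.0 (fully open).
Only numpy, scipy, OpenCV 4.12 (cv2) and the standard library are available. Lean on these libraries where they do the work, as an engineer would, in place of code of your own. Each camera call takes 0.05 s, during which the arm holds its last target.

## Working session

There is one attempt and no reset: what is moved stays moved. The work goes in short steps, Python scripts to look and compute and a shell command to move; the robot and the scene stay as the last step left them, time stands still between calls to the robot, and variables do not carry over. Pictures are saved under pics/ and viewed, and the job is handed in when it is done.

```bash
ls; mkdir -p pics; python3 - <<'E'
from station import state, viewer, r
import cv2
print(state())
for n in ["scene","side","wrist"]:
    d=viewer.snapshot(n)
    print(n,d["intrinsics"],d["k1"],d["rvec"],d["tvec"],d["shot"])
    cv2.imwrite(f"pics/a_{n}.png",d["frame"][:,:,::-1])
E
```

```text
pics
{'time': 0.0, 'qpos': array([ 1.16522204,  0.62934835,  0.03843207,  1.51837404, -0.02700613,
        0.99632064, -0.01998978]), 'qvel': array([ 0.00039522, -0.00064307, -0.00017626, -0.00046287, -0.00062284,
        0.00178433,  0.00043761]), 'effort': array([-1.36157455e-04, -5.63412452e+01,  1.22622035e+00, -1.93450338e+01,
        1.10099983e-02,  1.06691674e-02, -3.23271586e-06]), 'position': array([ 216.45011535, -612.22685032,  230.38555156]), 'eef_rot': array([-3.09448694e+00, -5.30853756e-01,  5.36184860e-04]), 'force': array([-0.04725592,  0.03362964,  0.31719685]), 'torque': array([ 0.03929872, -0.00727585, -0.01258111]), 'grip_width': 1.0007651240398816}
scene [[571.23661392   0.         322.58315061]
 [  0.         571.23661392 242.50821408]
 [  0.           0.           1.        ]] -0.025979091931541347 [ 2.26911175  1.35288022 -0.38891381] [-293.47310497 -383.02165639 1891.66727756] 1
side [[509.2615549    0.         321.9961915 ]
 [  0.         509.2615549  227.35950244]
 [  0.           0.           1.        ]] -0.1422938154772244 [ 2.21362363 -0.31987717  0.14245649] [-545.84061626  208.25776874 1292.23130282] 2
wrist [[410.02331708   0.         321.96073751]
 [  0.         410.02331708 242.20799302]
 [  0.           0.           1.        ]] -0.019247981666876576 [-2.35296201  1.66113393  0.25940109] [-648.86966404  -39.53143194  379.92669894] 3
```

View pics/a_scene.png

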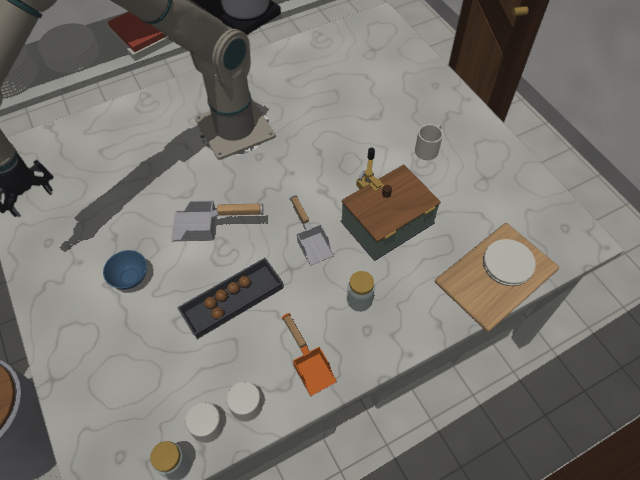

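View pics/a_side.png

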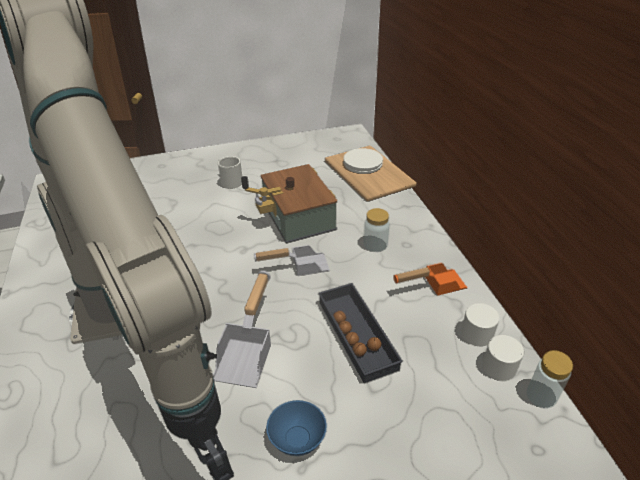

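View pics/a_wrist.png

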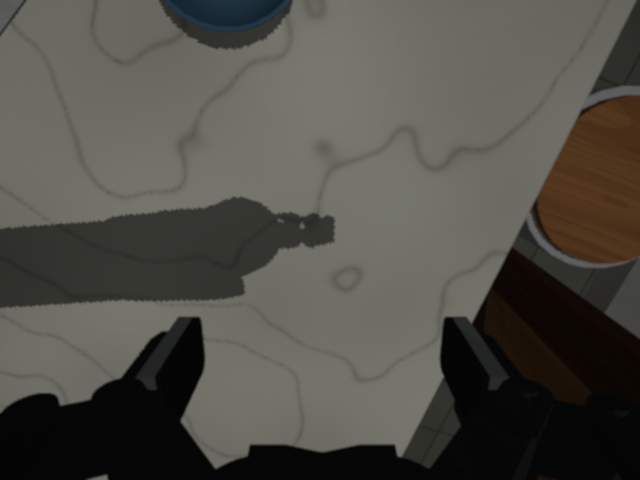

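Candidates for the scoop, in scene-picture pixels: a large grey one (195,222), a small grey one (315,243) and an orange one (313,370). The small grey one fits, since it isn't orange and is the smaller of the two grey ones. I'll confirm it in an enlarged crop while measuring.

```bash
cat > h.py <<'E'
import numpy as np, cv2
from scipy.spatial.transform import Rotation as R
from scipy.optimize import least_squares
from station import state, viewer, r
def snap(n,name=None):
    d=viewer.snapshot(n)
    if name: cv2.imwrite(f"pics/{name}.png",d["frame"][:,:,::-1])
    return d
def proj(d,P):
    P=np.asarray(P,float).reshape(-1,3)
    return cv2.projectPoints(P,np.array(d["rvec"]),np.array(d["tvec"]),d["intrinsics"],np.array([d["k1"],0,0,0.]))[0][:,0]
def ray(d,uv):
    uv=np.asarray(uv,float).reshape(-1,1,2)
    s=cv2.undistortPoints(uv,d["intrinsics"],np.array([d["k1"],0,0,0.]))[:,0]
    Rm=cv2.Rodrigues(np.array(d["rvec"]))[0]; t=np.array(d["tvec"]).ravel()
    return -Rm.T@t, (np.c_[s,np.ones(len(s))]@Rm)
def onz(d,uv,z):
    c,v=ray(d,uv); return c+v*((z-c[2])/v[:,2])[:,None]
def crop(d,x0,y0,x1,y1,k,name,pts=()):
    f=d["frame"][:,:,::-1].copy()
    im=cv2.resize(f[y0:y1,x0:x1],None,fx=k,fy=k,interpolation=cv2.INTER_CUBIC)
    for p in pts:
        q=((np.asarray(p)-[x0,y0])*k).astype(int)
        cv2.circle(im,tuple(int(a) for a in q),2,(0,0,255),-1)
    # tick labels
    st=20
    for x in range((x0//st+1)*st,x1,st): cv2.putText(im,str(x),((x-x0)*k,10),0,.35,(255,0,255),1); cv2.line(im,((x-x0)*k,12),((x-x0)*k,18),(255,0,255),1)
    for y in range((y0//st+1)*st,y1,st): cv2.putText(im,str(y),(0,(y-y0)*k),0,.35,(255,0,255),1)
    cv2.imwrite(f"pics/{name}.png",im)
def save(d,fn): 
    import pickle; pickle.dump(d,open(fn,'wb'))
def load(fn):
    import pickle; return pickle.load(open(fn,'rb'))
E
python3 - <<'E'
from h import *
s=snap("scene"); 
out={}
for lab in ["bin","latch","latch_knob","lid_knob","lid","tin","scoop","jar","mug","bowl","nut0"]:
    q=viewer.cut_out(lab,s); out[lab]=q
    print(lab,[(round(a["score"],2),np.round(a["location"]),int(a["pixels"].sum())) for a in q])
save((s,out),"s0.pkl")
s2=snap("side"); out={}
for lab in ["bin","latch_knob","lid_knob","tin","scoop","nut0"]:
    q=viewer.cut_out(lab,s2); out[lab]=q
    print(lab,[(round(a["score"],2),np.round(a["location"]),int(a["pixels"].sum())) for a in q])
save((s2,out),"d0.pkl")
crop(s,270,180,370,280,8,"c1") if 0 else crop(s,270,185,350,275,6,"c1")
crop(s,170,250,300,345,6,"c2")
crop(s,330,140,450,265,4,"c3")
crop(s2,225,150,345,250,6,"c4")
E
```

```text
bin [(0.95, array([388., 209.]), 6176)]
latch [(0.69, array([373., 168.]), 337), (0.4, array([310., 241.]), 1141)]
latch_knob [(0.54, array([370., 170.]), 254)]
lid_knob [(0.62, array([390., 203.]), 4008)]
lid [(0.77, array([393., 201.]), 4038)]
tin [(0.68, array([232., 295.]), 3367), (0.29, array([124., 268.]), 1326)]
scoop [(0.87, array([307., 243.]), 1220), (0.83, array([310., 367.]), 1636), (0.69, array([201., 216.]), 2166), (0.5, array([230., 298.]), 3127)]
jar [(0.66, array([359., 292.]), 946), (0.48, array([373., 169.]), 257), (0.32, array([372., 169.]), 267)]
mug [(0.81, array([427., 141.]), 733), (0.25, array([235., 286.]), 108)]
bowl [(0.56, array([124., 270.]), 1380)]
nut0 [(0.64, array([209., 303.]), 117), (0.61, array([232., 289.]), 102), (0.54, array([223., 294.]), 111), (0.4, array([246., 280.]), 109)]
bin [(0.96, array([296., 202.]), 4747), (0.25, array([344., 328.]), 137)]
latch_knob [(0.76, array([256., 187.]), 222)]
lid_knob [(0.86, array([299., 190.]), 2245), (0.72, array([302., 256.]), 1137)]
tin [(0.8, array([360., 332.]), 3605), (0.3, array([300., 190.]), 2368)]
scoop [(0.83, array([301., 259.]), 1148), (0.83, array([248., 347.]), 3614), (0.59, array([436., 278.]), 1191)]
nut0 [(0.55, array([347., 330.]), 116), (0.47, array([359., 349.]), 167), (0.43, array([340., 314.]), 113), (0.43, array([373., 343.]), 139)]
```

```bash
echo
```

```text
(no output)
```

View pics/c1.png

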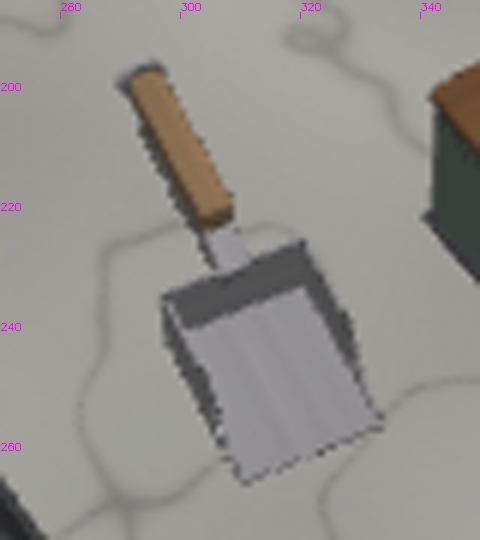

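View pics/c2.png

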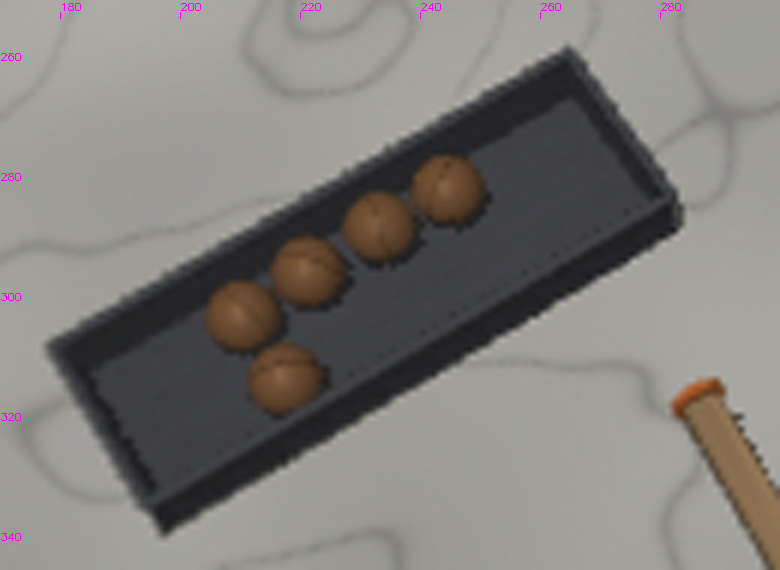

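View pics/c3.png

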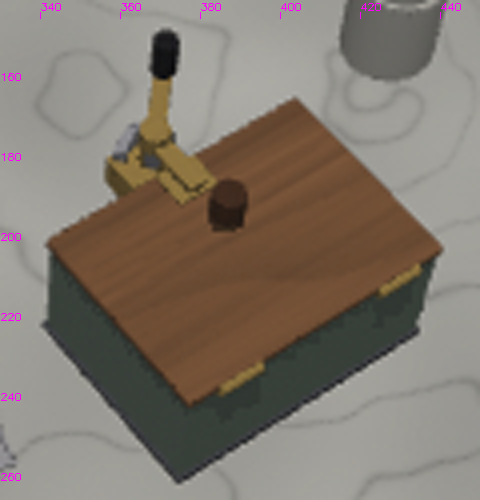

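View pics/c4.png

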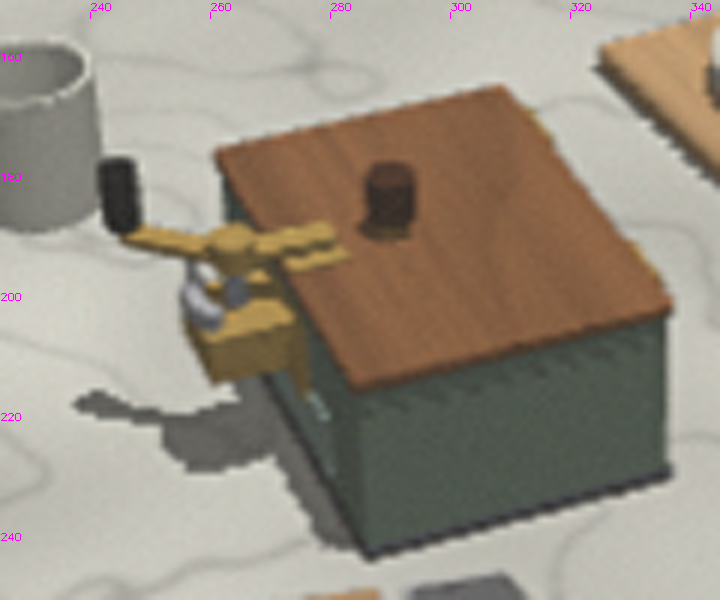

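```bash
cat > fit.py <<'E'
from h import *
s,_=load("s0.pkl"); d,_=load("d0.pkl")
def T(p,L):
    c,n=np.cos(p[2]),np.sin(p[2]); L=np.asarray(L,float)
    return np.c_[p[0]+c*L[:,0]-n*L[:,1],p[1]+n*L[:,0]+c*L[:,1],L[:,2]]
def fit(obs,p0):
    f=lambda p: np.concatenate([(proj(c,T(p,L))-uv).ravel() for c,L,uv in obs])
    q=least_squares(f,p0,loss='soft_l1'); return q.x,np.abs(q.fun).max(),np.sqrt(np.mean(q.fun**2))
E
python3 - <<'E'
from fit import *
k=onz(s,[[342,200.7],[404,164.5],[440.2,202],[377.5,240.7]],110); print("lid",k.round(1), np.linalg.norm(np.diff(k,axis=0),axis=1).round())
k2=onz(d,[[261.2,175.3],[308.8,164.5],[336.8,201.3],[285,215]],110); print("lid side",k2.round(1))
t=onz(s,[[178,307.5],[265,258],[283.3,283.3],[195,333.8]],36); print("tin",t.round(1),np.linalg.norm(np.diff(t,axis=0),axis=1).round(), t.mean(0))
n=onz(s,[[210.5,302.7],[221.3,295.3],[233,288],[244.7,281.7],[217.5,313.3]],19); print("nuts",n.round(1))
# knob triangulate
from scipy.optimize import least_squares
q=least_squares(lambda P:np.concatenate([(proj(s,P)-[371,153.5]).ravel(),(proj(d,P)-[245,182.8]).ravel()]),[500,0,140]); print("knob",q.x,q.cost)
q=least_squares(lambda P:np.concatenate([(proj(s,P)-[387,191]).ravel(),(proj(d,P)-[290,183]).ravel()]),[500,0,140]); print("lidknob",q.x,q.cost)
print("scoop", onz(s,[[309,266],[332.5,257],[291,200],[295.5,196.5]],[0]).round(1))
print("others",onz(s,[[427,155],[361,305],[124,275]],0).round())
E
```

```text
lid [[501.1 125.4 110. ]
 [474.  348.1 110. ]
 [635.7 364.3 110. ]
 [661.1 144.3 110. ]] [224. 162. 221.]
lid side [[470.5 339.7 110. ]
 [629.3 358.4 110. ]
 [653.3 135.7 110. ]
 [495.4 114.5 110. ]]
tin [[ 551.3 -397.9   36. ]
 [ 524.1 -130.6   36. ]
 [ 619.2 -120.9   36. ]
 [ 642.4 -385.9   36. ]] [269.  96. 266.] [ 584.24766904 -258.80578023   36.        ]
nuts [[ 570.3 -316.1   19. ]
 [ 563.7 -281.8   19. ]
 [ 558.4 -245.    19. ]
 [ 555.9 -208.9   19. ]
 [ 608.  -311.6   19. ]]
knob [410.73621346 271.80422474 135.91770626] 0.006656036206568317
lidknob [541.57019244 246.37270158 125.50410882] 0.00015113430029455656
scoop [[586.5 -26.3   0. ]
 [592.3  46.2   0. ]
 [356.9  32.1   0. ]
 [351.7  50.    0. ]]
others [[ 406.  494.    0.]
 [ 761.   41.    0.]
 [ 365. -497.    0.]]
```

```bash
python3 - <<'E'
from fit import *
o6,o4=.42,.375
B=[[-83,113,110],[83,113,110],[83,-113,110],[-83,-113,110]]
# scene order: front-right(-y), front-left(+y), back-left, back-right
Ls=[[-83,-113,110],[-83,113,110],[83,113,110],[83,-113,110],[-80,-110,0],[80,-110,0],[80,110,0]]
us=np.array([[342,200.7],[404,164.5],[440.2,202],[377.5,240.7],[340.7,221.2],[375,260.5],[434.2,223]])-o4
Ld=[[-83,113,110],[83,113,110],[83,-113,110],[-83,-113,110],[-80,-110,0],[80,-110,0]]
ud=np.array([[261.2,175.3],[308.8,164.5],[336.8,201.3],[285,215],[286.8,243],[336.3,229.2]])-o6
for nm,ob in [("s",[(s,Ls,us)]),("d",[(d,Ld,ud)]),("both",[(s,Ls,us),(d,Ld,ud)])]:
    print("bin",nm,fit(ob,[570,240,.1]))
Lt=[[-45,-133,36],[-45,133,36],[45,133,36],[45,-133,36],[45,-133,0],[45,133,0]]
ut=np.array([[178,307.5],[265,258],[283.3,283.3],[195,333.8],[197.5,339],[283.7,288]])-o6
print("tin",fit([(s,Lt,ut)],[584,-258,.1]))
c,_=ray(d,[[0,0]]);print("cam side",c); print("cam scene",ray(s,[[0,0]])[0])
w=snap("wrist"); st=state(); Rt=R.from_rotvec(st["eef_rot"]); c,v=ray(w,[[320,240],[640,240],[320,480]]); print("wrist cam in tool",Rt.inv().apply(c-st["position"]),Rt.inv().apply(v))
print(Rt.as_matrix().round(3))
E
```

```text
bin s (array([5.65587906e+02, 2.46043537e+02, 1.14668122e-01]), np.float64(1.3065818817377703), np.float64(0.6488160979048616))
bin d (array([5.61775512e+02, 2.42407491e+02, 1.20245864e-01]), np.float64(1.433746701329369), np.float64(0.7972938434899928))
bin both (array([5.64289713e+02, 2.45518117e+02, 1.15275481e-01]), np.float64(1.818905979221313), np.float64(0.8448540398217975))
tin (array([ 5.82376029e+02, -2.58809831e+02,  1.00143731e-01]), np.float64(1.155419536500716), np.float64(0.5552058957173813))
cam side [  285.40223609 -1010.59371188   953.11118435]
cam scene [1303.62901655 -362.94430013 1407.14603499]
wrist cam in tool [  78.05886256   -0.27120228 -142.44196398] [[-0.29737941 -0.004492    0.95477598]
 [-0.29627681  0.78526105  0.95487987]
 [-0.85893741 -0.00376434  0.77655089]]
[[ 0.943  0.333  0.   ]
 [ 0.333 -0.943 -0.   ]
 [ 0.     0.    -1.   ]]
```

```bash
cat > plan.py <<'E'
import sys
from h import *
# usage: plan.py x y z yaw_deg [n] [pitch_deg] ; tool x axis azimuth = yaw; pitch>0 : tool z leans
def Rdown(yaw,pitch=0,roll=0):
    return R.from_euler('z',yaw,degrees=True)*R.from_rotvec([np.pi,0,0])*R.from_euler('yx',[pitch,roll],degrees=True)
def plan(p,Rt,n=None,st=None):
    st=st or state(); p0=np.array(st["position"]); R0=R.from_rotvec(st["eef_rot"])
    rv=(R0.inv()*Rt).as_rotvec(degrees=True)
    d=np.array(p)-p0
    n=n or int(max(np.ceil(np.linalg.norm(d)/48),np.ceil(np.linalg.norm(rv)/8.3),1))
    step=R.from_rotvec(rv/n,degrees=True); Rc=R0
    print("n",n,"dist",np.linalg.norm(d).round(1),"rot",rv.round(1),"from",p0.round(1))
    for i in range(n):
        sh=Rc.inv().apply(d/n)/10
        print(" ".join(f"{a:.2f}" for a in sh)," ".join(f"{a:.1f}" for a in rv/n),end="; ")
        Rc=Rc*step
    print()
if __name__=="__main__":
    a=[float(x) for x in sys.argv[1:]]
    n=int(a[4]) if len(a)>4 and a[4]>0 else None
    plan(a[:3],Rdown(a[3],*(a[5:7])),n)
E
python3 plan.py 500 -200 290 13; 
```

```text
n 11 dist 504.2 rot [ 0.  -0.   6.5] from [ 216.7 -612.9  231.3]
3.68 -2.68 -0.53 0.0 -0.0 0.6; 3.65 -2.72 -0.53 0.0 -0.0 0.6; 3.62 -2.76 -0.53 0.0 -0.0 0.6; 3.60 -2.79 -0.53 0.0 -0.0 0.6; 3.57 -2.83 -0.53 0.0 -0.0 0.6; 3.54 -2.87 -0.53 0.0 -0.0 0.6; 3.51 -2.90 -0.53 0.0 -0.0 0.6; 3.48 -2.94 -0.53 0.0 -0.0 0.6; 3.45 -2.97 -0.53 0.0 -0.0 0.6; 3.42 -3.01 -0.53 0.0 -0.0 0.6; 3.39 -3.04 -0.53 0.0 -0.0 0.6;
```

```bash
python3 -m inch '8.5 4.06 -2.9 -0.6 0 0 0.6;8.5 4.06 -2.9 -0.6 0 0 0.6;8.5 4.06 -2.9 -0.6 0 0 0.6;8.5 4.06 -2.9 -0.6 0 0 0.6;8.5 4.06 -2.9 -0.6 0 0 0.6;8.5 4.06 -2.9 -0.6 0 0 0.6;8.5 4.06 -2.9 -0.6 0 0 0.6;8.5 4.06 -2.9 -0.6 0 0 0.6;8.5 4.06 -2.9 -0.6 0 0 0.6;8.5 4.06 -2.9 -0.6 0 0 0.6'; python3 -c "
from h import *; print(state()['qpos'])"; python3 plan.py 400 268 290 6.6
```

```text
time: 2.15
position: [521.1, -218.5, 291.6]
eef_rot: [3.12, 0.368, 0.001]
force: [1.0, -0.8, 0.5]
grip_width: 0.993
[ 0.33253645  0.44122904  0.02190477  1.68183064 -0.01083555  1.01806902
 -0.97816246]
n 11 dist 501.3 rot [ 0.  -0.   6.8] from [ 521.1 -218.5  291.6]
-0.04 -4.56 0.01 0.0 -0.0 0.6; -0.09 -4.56 0.01 0.0 -0.0 0.6; -0.14 -4.56 0.01 0.0 -0.0 0.6; -0.19 -4.55 0.01 0.0 -0.0 0.6; -0.24 -4.55 0.01 0.0 -0.0 0.6; -0.29 -4.55 0.01 0.0 -0.0 0.6; -0.34 -4.55 0.01 0.0 -0.0 0.6; -0.39 -4.54 0.01 0.0 -0.0 0.6; -0.44 -4.54 0.01 0.0 -0.0 0.6; -0.49 -4.53 0.01 0.0 -0.0 0.6; -0.54 -4.53 0.01 0.0 -0.0 0.6;
```

```bash
python3 -m inch '8.5 -0.1 -4.56 0 0 0 0.6;8.5 -0.1 -4.56 0 0 0 0.6;8.5 -0.15 -4.56 0 0 0 0.6;8.5 -0.2 -4.56 0 0 0 0.6;8.5 -0.25 -4.56 0 0 0 0.6;8.5 -0.3 -4.56 0 0 0 0.6;8.5 -0.34 -4.56 0 0 0 0.7;8.5 -0.4 -4.56 0 0 0 0.7;8.5 -0.45 -4.56 0 0 0 0.7;8.5 -0.5 -4.5 0 0 0 0.7'; python3 - <<'E'
from h import *
w=snap("wrist","w1"); save(w,"w1.pkl"); print(state()["position"],state()["time"])
E
```

```text
time: 3.15
position: [407.4, 224.0, 291.4]
eef_rot: [-3.135, -0.193, -0.002]
force: [0.6, 0.2, -0.5]
grip_width: 1.0
[404.68712479 233.16654515 291.59240279] 3.2
```

View pics/w1.png

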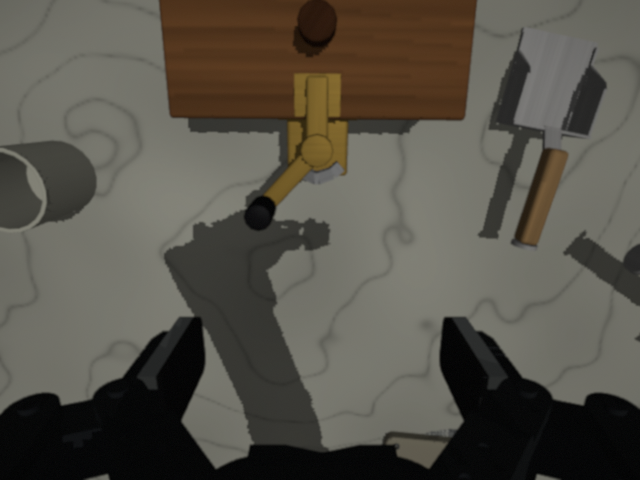

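```bash
python3 - <<'E'
from h import *
w=load("w1.pkl")
crop(w,225,60,375,240,4,"c5")
k=onz(w,[[169,117],[465,119]],110); print(k.round(1),np.linalg.norm(k[0]-k[1]), np.arctan2(*( (k[0]-k[1])[[0,1]]*[-1,1])))
print("knob top",onz(w,[[259,213]],158),"mid",onz(w,[[259,213]],142))
print("lidknob top",onz(w,[[318,20]],144), "pivot",onz(w,[[317,152]],130))
E
```

```text
[[467.4 348.9 110. ]
 [493.8 125.7 110. ]] 224.7133006036069 0.11744898917942394
knob top [[413.59485929 268.97723192 158.        ]] mid [[409.47776641 271.0105421  142.        ]]
lidknob top [[540.41770146 243.51454769 144.        ]] pivot [[457.0523196  234.22039838 130.        ]]
```

View pics/c5.png

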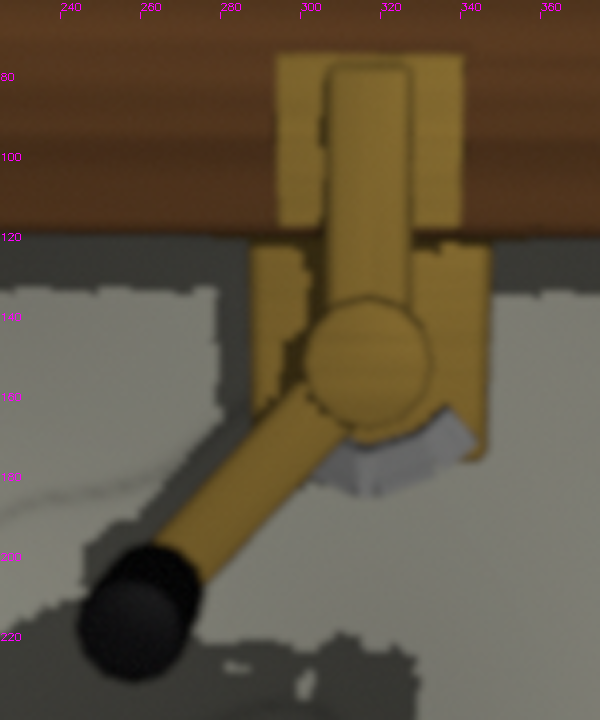

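```bash
python3 - <<'E'
from h import *
w=load("w1.pkl")
k=onz(w,[[257.2,216.7]],158)[0]; pv=np.array([458.9,234.1]); v=k[:2]-pv; print(k,np.linalg.norm(v),np.degrees(np.arctan2(v[1],v[0])))
a0=np.arctan2(v[1],v[0])
for q in [0,.13,.4,.66,.8,1,1.2,1.4,1.5]:
    print(q,(pv+60*np.array([np.cos(a0+q),np.sin(a0+q)])).round(1))
E
python3 plan.py 412 270 180 6.7
```

```text
[410.81703141 270.01013682 158.        ] 60.012580304865125 143.24626598763163
0 [410.8 270. ]
0.13 [406.6 263.5]
0.4 [400.6 248.4]
0.66 [398.9 233. ]
0.8 [399.7 224.6]
1 [402.7 213. ]
1.2 [408.  202.3]
1.4 [415.3 192.8]
1.5 [419.7 188.7]
n 3 dist 117.7 rot [-0.4 -0.1  0.9] from [404.7 233.2 291.6]
0.40 -1.16 3.73 -0.1 -0.0 0.3; 0.40 -1.17 3.73 -0.1 -0.0 0.3; 0.39 -1.18 3.72 -0.1 -0.0 0.3;
```

```bash
python3 -m inch '8.5 0.4 -1.2 2.8 0 0 0.3; 8.5 0.4 -1.2 2.8 0 0 0.3;8.5 0.4 -1.2 2.8 0 0 0.3;8.5 0 0 2.8 0 0 0;8.5 0 0 2.8 0 0 0;8.5 0 0 0 0 0 0' 60; python3 plan.py 410.8 270 128 6.7
```

```text
time: 3.8
position: [413.7, 257.9, 148.3]
eef_rot: [3.133, 0.169, -0.009]
force: [-0.2, 0.2, 0.3]
grip_width: 0.994
n 1 dist 23.8 rot [ 0.2  0.3 -0.5] from [413.7 257.9 148.3]
-0.15 -1.24 2.03 0.2 0.3 -0.5;
```

```bash
python3 -m inch '8.5 0 0 0 0 0 0;8.5 0 0 0 0 0 0'; python3 plan.py 410.8 270 128 6.7
```

```text
time: 4.0
position: [416.7, 259.9, 152.4]
eef_rot: [-3.136, -0.168, -0.004]
force: [0.2, -0.1, 0.2]
grip_width: 0.991
n 1 dist 27.1 rot [-0.1 -0.1 -0.5] from [416.7 259.9 152.4]
-0.48 -1.06 2.44 -0.1 -0.1 -0.5;
```

```bash
python3 -m inch '8.5 -0.24 -0.53 1.2 0 0 0;8.5 -0.24 -0.53 1.2 0 0 0;8.5 0 0 0 0 0 0;8.5 0 0 0 0 0 0'; python3 - <<'E'
from h import *
w=snap("wrist","w2"); print(state()["position"])
E
```

```text
time: 4.4
position: [409.8, 269.6, 127.3]
eef_rot: [-3.137, -0.17, -0.0]
force: [0.0, 0.3, 0.8]
grip_width: 0.996
[410.06643239 269.52682821 127.4777747 ]
```

View pics/w2.png

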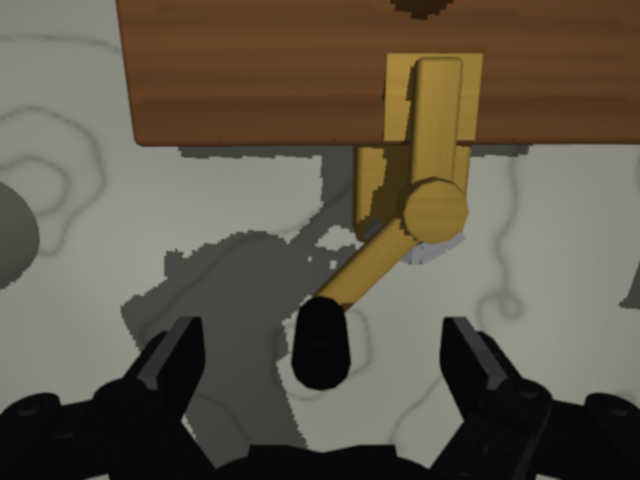

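The knob sits centred between the jaws (column 322, row 345). I'll close on it.

```bash
python3 -m inch '0 0 0 0 0 0 0;0 0 0 0 0 0 0;0 0 0 0 0 0 0;0 0 0 0 0 0 0;0 0 0 0 0 0 0;0 0 0 0 0 0 0' 50
```

```text
time: 5.05
position: [409.6, 269.5, 127.1]
eef_rot: [3.137, 0.17, -0.0]
force: [-1.2, 0.3, 2.4]
grip_width: 0.217
```

```bash
python3 - <<'E'
import numpy as np
a0=np.radians(143.25);y=np.radians(6.2);P=lambda q:60*np.array([np.cos(a0+q),np.sin(a0+q)])
qs=np.r_[np.linspace(0,1.5,11)]
for a,b in zip(qs[:-1],qs[1:]):
    d=(P(b)-P(a))/10; print(round(b,2),(d[0]*np.cos(y)+d[1]*np.sin(y)).round(2),(d[0]*np.sin(y)-d[1]*np.cos(y)).round(2))
E
```

```text
0.15 -0.56 0.7
0.3 -0.45 0.78
0.45 -0.33 0.84
0.6 -0.2 0.88
0.75 -0.07 0.9
0.9 0.07 0.9
1.05 0.2 0.88
1.2 0.33 0.84
1.35 0.45 0.78
1.5 0.56 0.7
```

```bash
python3 -m inch '0 -0.56 0.7 0 0 0 0;0 -0.45 0.78 -0.25 0 0 0;0 -0.33 0.84 -0.25 0 0 0;0 -0.2 0.88 -0.2 0 0 0;0 -0.07 0.9 -0.1 0 0 0;0 0.07 0.9 0 0 0 0;0 0.2 0.88 0.1 0 0 0;0 0.33 0.84 0.1 0 0 0;0 0.45 0.78 0.1 0 0 0;0 0.5 0.65 0 0 0 0' 50; python3 -m inch '0 0 0 0 0 0 0;0 0 0 0 0 0 0;0 0 0 0 0 0 0'
```

```text
time: 6.05
position: [413.7, 189.7, 131.0]
eef_rot: [-3.136, -0.178, 0.011]
force: [-8.8, 7.2, -5.3]
grip_width: 0.216
time: 6.35
position: [414.0, 189.3, 131.0]
eef_rot: [3.136, 0.176, -0.01]
force: [-6.1, 6.2, -4.5]
grip_width: 0.213
```

```bash
python3 -m inch '8.5 0 0 0 0 0 0;8.5 0 0 0 0 0 0;8.5 0 0 0 0 0 0;8.5 0 0 -1 0 0 0;8.5 0 0 -4 0 0 0;8.5 0 0 -4 0 0 0;8.5 0 0 -4 0 0 0;8.5 0 0 0 0 0 0;8.5 0 0 0 0 0 0;8.5 0 0 0 0 0 0'; python3 - <<'E'
from h import *
w=snap("wrist","w3"); save(w,"w3.pkl"); print(state()["position"])
E
```

```text
time: 7.35
position: [417.3, 187.8, 261.6]
eef_rot: [3.136, 0.168, -0.002]
force: [0.1, -0.5, 0.1]
grip_width: 0.996
[417.10032654 187.77100271 261.16768269]
```

View pics/w3.png

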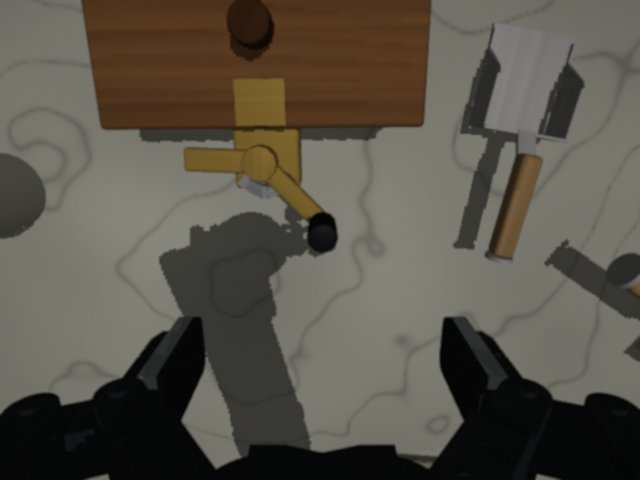

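Latch open: its nose (210,160) now lies along the lid edge. Next, the lid knob.

```bash
python3 - <<'E'
from h import *
w=load("w3.pkl"); crop(w,210,0,290,60,8,"c6")
E
python3 plan.py 540.6 243.6 215 6.7; python3 - <<'E'
import numpy as np
p=None
for t in np.linspace(0,1.0,11):
    q=np.array([-105*np.cos(t)+31*np.sin(t),105*np.sin(t)+31*np.cos(t)])
    if p is not None: print(round(t,2),((q-p)/10).round(2))
    p=q
E
```

```text
n 3 dist 143.2 rot [ 0.1  0.1 -0.5] from [417.1 187.8 261.2]
4.30 -1.41 1.53 0.0 0.0 -0.2; 4.30 -1.40 1.53 0.0 0.0 -0.2; 4.30 -1.38 1.54 0.0 0.0 -0.2; 
0.1 [0.36 1.03]
0.2 [0.46 0.99]
0.3 [0.56 0.94]
0.4 [0.65 0.88]
0.5 [0.74 0.81]
0.6 [0.81 0.73]
0.7 [0.88 0.65]
0.8 [0.94 0.56]
0.9 [0.99 0.46]
1.0 [1.03 0.36]
```

View pics/c6.png

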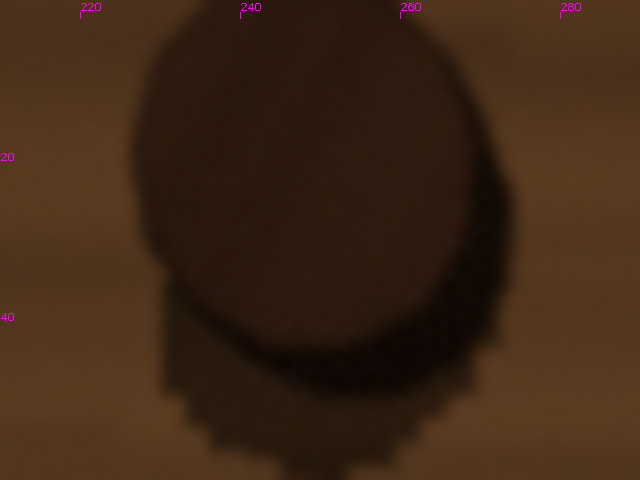

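```bash
python3 -c "
from h import *
w=load('w3.pkl'); print(onz(w,[[247.3,22]],144))"
python3 -m inch '8.5 4.3 -1.4 1.5 0 0 0;8.5 4.3 -1.4 1.5 0 0 0;8.5 4.3 -1.4 1.5 0 0 0;8.5 0 0 3 0 0 0;8.5 0 0 3 0 0 0;8.5 0 0 0 0 0 0;8.5 0 0 0 0 0 0;8.5 0 0 0 0 0 0'; python3 plan.py 540.6 243.6 117 6.7; python3 - <<'E'
from h import *
w=snap("wrist","w4"); print(state()["position"])
E
```

```text
[[539.17153161 244.22290654 144.        ]]
time: 8.2
position: [542.3, 244.4, 158.2]
eef_rot: [-3.136, -0.169, -0.003]
force: [-0.3, 0.7, -0.5]
grip_width: 0.993
n 1 dist 41.3 rot [-0.  -0.1 -0.5] from [542.3 244.4 158.2]
-0.19 0.06 4.12 -0.0 -0.1 -0.5; 
[542.482415   244.43981155 158.60014375]
```

View pics/w4.png

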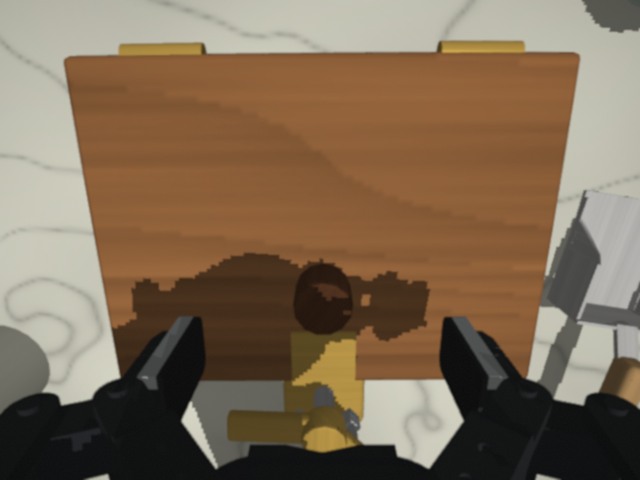

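```bash
python3 -m inch '8.5 -0.2 0 2 0 0 0;8.5 0 0 2.1 0 0 0;8.5 0 0 0 0 0 0;8.5 0 0 0 0 0 0;0 0 0 0 0 0 0;0 0 0 0 0 0 0;0 0 0 0 0 0 0;0 0 0 0 0 0 0;0 0 0 0 0 0 0;0 0 0 0 0 0 0' 60
```

```text
time: 9.25
position: [539.9, 243.9, 116.7]
eef_rot: [-3.137, -0.169, -0.001]
force: [-0.4, -0.2, 5.4]
grip_width: 0.287
```

```bash
python3 -m inch '0 0.36 0 -1.03 0 0 0;0 0.46 0 -0.99 0 0 0;0 0.56 0 -0.94 0 0 0;0 0.65 0 -0.88 0 0 0;0 0.74 0 -0.81 0 0 0;0 0.81 0 -0.73 0 0 0;0 0.88 0 -0.65 0 0 0;0 0.94 0 -0.56 0 0 0;0 0.99 0 -0.46 0 0 0;0 0 0 0 0 0 0'; python3 - <<'E'
from h import *
w=snap("side","w5"); print(state()["position"])
E
```

```text
time: 10.25
position: [603.3, 251.0, 186.5]
eef_rot: [-3.137, -0.17, 0.002]
force: [1.5, 3.2, -10.7]
grip_width: 0.278
[603.28486105 251.04638684 186.53988463]
```

View pics/w5.png

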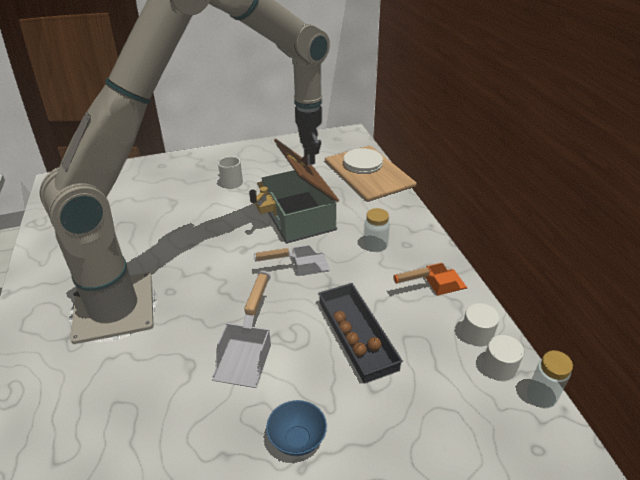

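```bash
python3 -m inch '5.5 0 0 0 0 0 0;5.5 0 0 0 0 0 0;5.5 0 0 0 0 0 0;5.5 0.5 0 -2 0 0 0;5.5 0 0 -4 0 0 0;4 0 0 -4.5 0 0 0;3 -3 0 -3 0 0 0;2 -4.5 0 0 0 0 0;0 -4.5 0 0 0 0 0;0 0 0 0 0 0 0'; python3 - <<'E'
from h import *
w=snap("side","w6"); print(state()["position"])
E
python3 plan.py 505 240 215 6.7
```

```text
time: 11.3
position: [482.1, 237.3, 322.4]
eef_rot: [3.135, 0.174, -0.007]
force: [1.2, -0.0, 0.4]
grip_width: 0.0
[486.16713243 237.8518552  322.9439164 ]
n 3 dist 109.6 rot [ 0.  -0.  -0.4] from [486.2 237.9 322.9]
0.63 -0.00 3.60 0.0 -0.0 -0.1; 0.63 -0.00 3.60 0.0 -0.0 -0.1; 0.63 0.00 3.60 0.0 -0.0 -0.1;
```

View pics/w6.png

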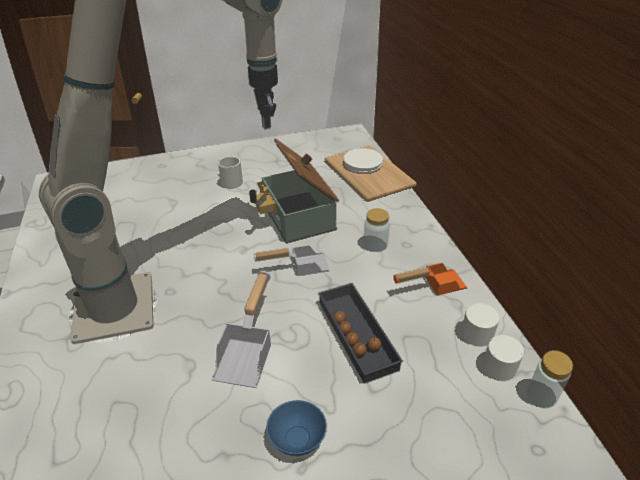

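```bash
python3 -m inch '0 0 0 3.6 0 0 0;0 0 0 3.6 0 0 0;0 0 0 3.5 0 0 0;0 0.5 0 0 0 0 0;0 1.5 0 0 0 0 0;0 1.5 0 0 0 0 0;0 1.5 0 0 0 0 0;0 1.5 0 0 0 0 0;0 1.5 0 0 0 0 0;0 1 0 0 0 0 0';python3 -m inch '0 1 0 0 0 0 0;0 1 0 0 0 0 0;0 0.5 0 0 0 0 0'
```

```text
time: 12.35
position: [579.9, 248.6, 218.3]
eef_rot: [-3.136, -0.168, -0.003]
force: [-12.0, -3.5, 27.3]
grip_width: -0.002
time: 12.65
position: [609.5, 252.2, 225.1]
eef_rot: [-3.132, -0.166, -0.024]
force: [-7.8, -4.0, 38.0]
grip_width: 0.003
```

```bash
python3 - <<'E'
from h import *
w=snap("side"); crop(w,200,60,380,260,4,"w7"); print(state()["force"])
w=snap("wrist","w7b")
E
```

```text
[-5.0138996  -3.17355602 35.75618838]
```

View pics/w7.png

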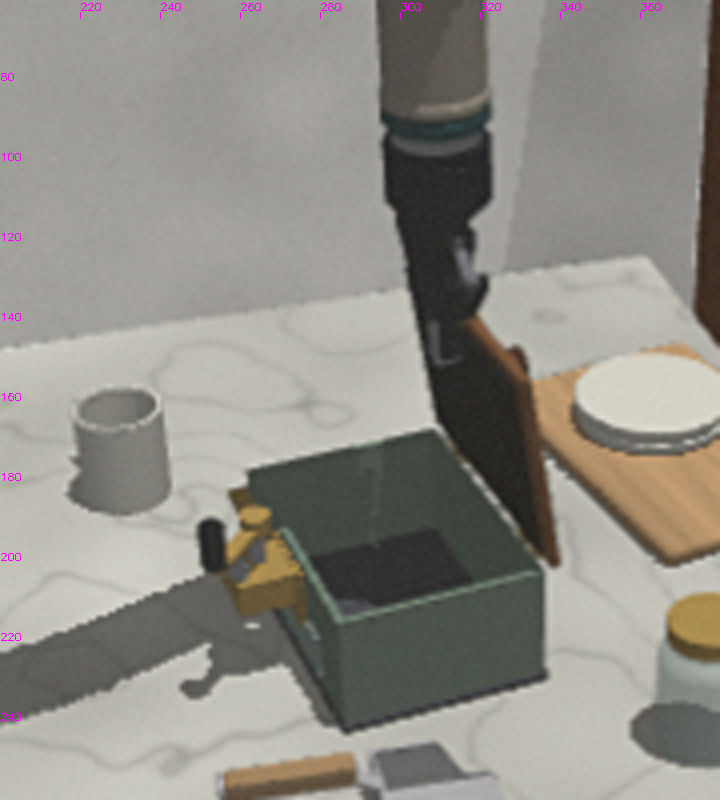

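View pics/w7b.png

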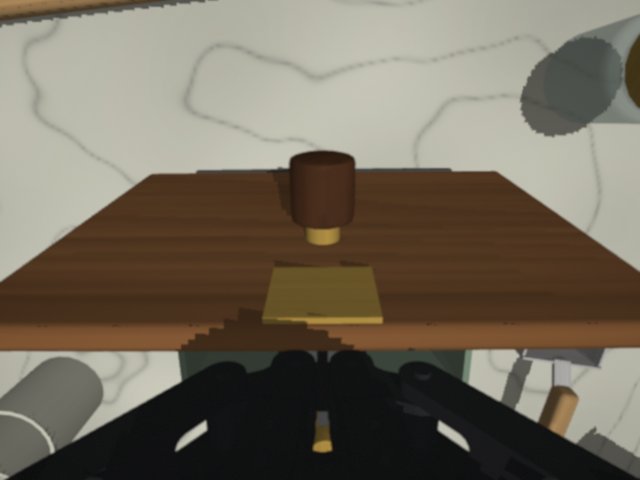

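```bash
python3 -m inch '0 -0.3 0 -1 0 0 0;0 -0.2 0 -1.5 0 0 0;0 0 0 0 0 0 0';python3 -m inch '0 1 0 0 0 0 0;0 0.7 0 0 0 0 0;0 0 0 0 0 0 0'
```

```text
time: 13.05
position: [600.1, 250.7, 242.7]
eef_rot: [-3.135, -0.168, -0.008]
force: [1.2, -0.3, -0.0]
grip_width: -0.0
time: 13.35
position: [613.7, 251.8, 238.3]
eef_rot: [3.136, 0.169, -0.009]
force: [-5.2, 0.3, 3.8]
grip_width: -0.0
```

```bash
python3 -m inch '0 0.7 0 0 0 0 0;0 0.6 0 0 0 0 0;0 0 0 0 0 0 0';python3 -m inch '0 0.6 0 0 0 0 0;0 0 0 0 0 0 0'
```

```text
time: 13.65
position: [614.1, 251.8, 238.3]
eef_rot: [3.13, 0.172, -0.05]
force: [-36.4, -8.1, 24.8]
grip_width: -0.001
time: 13.85
position: [614.3, 251.9, 238.3]
eef_rot: [3.127, 0.174, -0.069]
force: [-50.2, -11.4, 33.9]
grip_width: -0.002
```

```bash
python3 -m inch '0 -1.5 0 0 0 0 0;0 -3 0 -2 0 0 0;0 -4 0 -4 0 0 0;4 -4 3 0 0 0 0;8 -4 3 0 0 0 0;8.5 -3 4 0 0 0 0;8.5 0 4.5 0 0 0 0;8.5 0 4.5 0 0 0 0;8.5 0 0 0 0 0 0;8.5 0 0 0 0 0 0';python3 - <<'E'
from h import *
w=snap("wrist","w8"); save(w,"w8.pkl"); print(state()["position"],state()["eef_rot"])
s=snap("scene","w8s"); save(s,"w8s.pkl")
E
```

```text
time: 14.85
position: [465.8, 43.4, 294.4]
eef_rot: [3.137, 0.164, -0.001]
force: [-0.0, 0.3, 0.2]
grip_width: 0.996
[465.66981071  44.87560243 294.42827121] [-3.13657272e+00 -1.68205707e-01  1.01962652e-03]
```

View pics/w8.png

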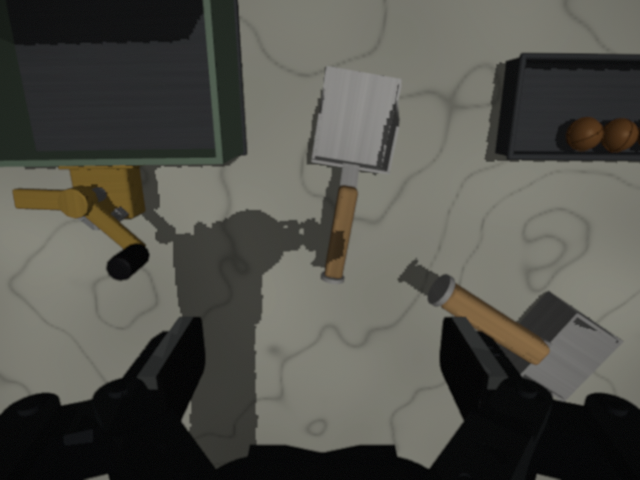

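View pics/w8s.png

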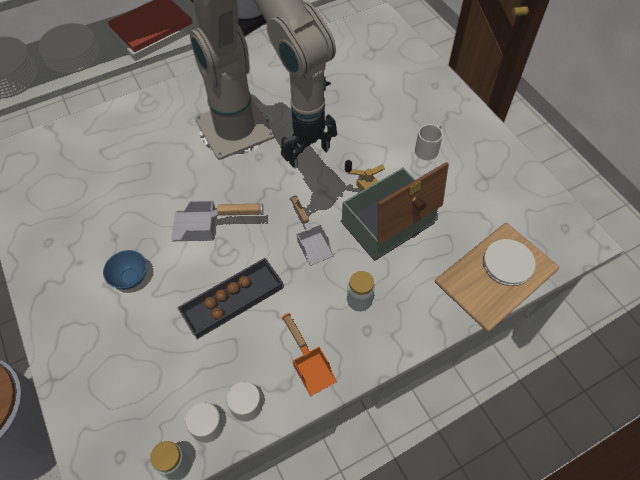

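```bash
python3 - <<'E'
from fit import *
w=load("w8.pkl")
crop(w,290,50,420,290,3,"c7")
L=[[45,38,4],[45,-38,4],[-60,0,68],[-150,0,68]]
u=[[327,67],[400,79],[350,187],[333,275]]
x,m,rm=fit([(w,L,np.array(u))],[500,0,-.1]); print(x,m,rm); print((proj(w,T(x,L))-u).round(1))
g=T(x,[[-85,0,58]]);print(g)
E
```

```text
[ 5.40679705e+02  1.68458303e+01 -5.44449777e-02] 3.707047852683388 1.7866416766885163
[[-0.7 -2. ]
 [ 2.4 -0.7]
 [-0.4  0.9]
 [ 0.   3.7]]
[[455.80565508  21.47136737  58.        ]]
```

View pics/c7.png

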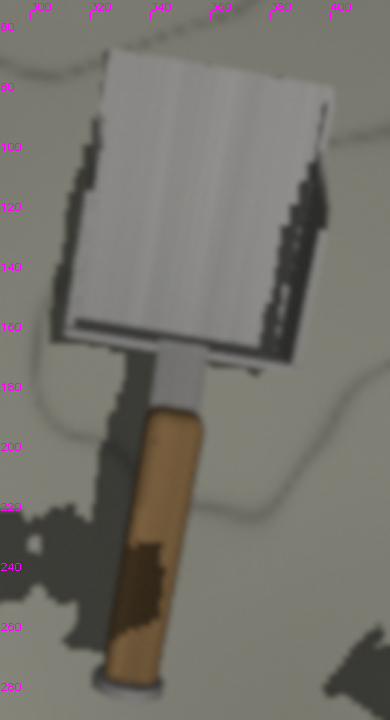

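```bash
python3 - <<'E'
from fit import *
w=load("w8.pkl")
L=[[45,38,5],[45,-38,5],[-45,38,42],[-45,-38,42],[-60,0,68],[-150,0,68]]
u=np.array([[326,66],[401,79.3],[310.5,161.7],[387,170.7],[347.7,187.7],[332.3,276]])-.3
x,m,rm=fit([(w,L,u)],[540,17,-.1]); print(x,m,rm); print((proj(w,T(x,L))-u).round(1))
g=T(x,[[-85,0,58]]);print(g)
# scale check
print(onz(w,u[:2],5),onz(w,u[2:4],42),onz(w,u[4:],68))
E
```

```text
[ 5.40806737e+02  1.84439175e+01 -5.38650270e-02] 3.3688101421801377 1.4483842228007298
[[-1.  -1.2]
 [ 0.3 -1.1]
 [-0.4 -0.4]
 [ 1.3  3.4]
 [ 0.5  0.2]
 [-0.5  2.7]]
[[455.93001841  23.02023108  58.        ]]
[[586.8376828   52.89591831   5.        ]
 [582.63824628 -21.81291635   5.        ]] [[497.60847013  58.36059163  42.        ]
 [496.8784144  -15.34173024  42.        ]] [[481.00628129  22.17645474  68.        ]
 [393.927181    26.33794144  68.        ]]
```

```bash
python3 plan.py 456 22.9 130 -3
```

```text
n 4 dist 166.3 rot [-0.   0.   9.2] from [465.5  45.6 294.4]
-0.30 0.54 4.11 -0.0 0.0 2.3; -0.27 0.55 4.11 -0.0 0.0 2.3; -0.25 0.56 4.11 -0.0 0.0 2.3; -0.23 0.57 4.11 -0.0 0.0 2.3;
```

```bash
python3 -m inch '8.5 -0.3 0.54 4.1 0 0 2.3;8.5 -0.27 0.55 4.1 0 0 2.3;8.5 -0.25 0.56 4.1 0 0 2.3;8.5 -0.23 0.57 4.1 0 0 2.3;8.5 0 0 0 0 0 0;8.5 0 0 0 0 0 0;8.5 0 0 0 0 0 0'; python3 - <<'E'
from h import *
w=snap("wrist","w9"); save(w,"w9.pkl")
E
python3 plan.py 456 22.9 42 -3
```

```text
time: 15.65
position: [457.5, 23.1, 132.5]
eef_rot: [-3.14, 0.08, -0.006]
force: [0.2, -0.0, 0.6]
grip_width: 0.994
n 2 dist 90.8 rot [-0.1 -0.2  0.1] from [457.6  22.9 132.8]
-0.10 0.01 4.54 -0.0 -0.1 0.0; -0.09 0.01 4.54 -0.0 -0.1 0.0;
```

View pics/w9.png

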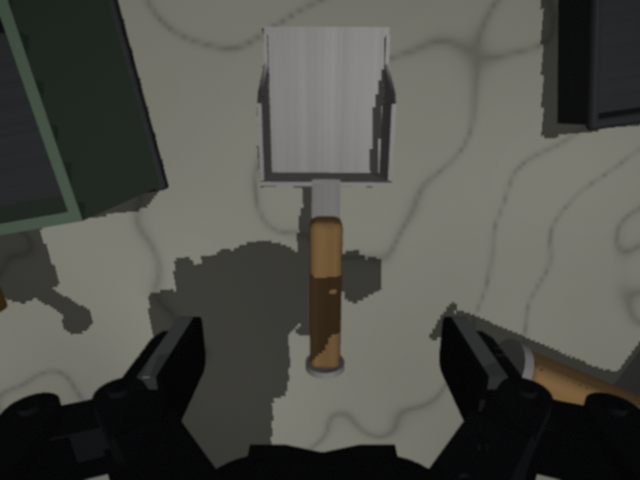

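```bash
python3 -c "
from h import *
w=load('w9.pkl'); print(onz(w,[[512,360]],50),onz(w,[[512,360]],80))"
python3 -m inch '5 -0.1 0.05 2 0 0 0;5 -0.1 0 0 0 0 0;5 0 0 0 0 0 0;5 0 0 3 0 0 0;5 0 0 3 0 0 0;5 0 0 1 0 0 0;5 0 0 0 0 0 0;5 0 0 0 0 0 0'
```

```text
[[379.91050203 -93.6600559   50.        ]] [[400.54165967 -78.5874182   80.        ]]
time: 16.5
position: [454.4, 21.6, 41.9]
eef_rot: [-3.14, 0.083, -0.002]
force: [0.3, -0.2, 0.6]
grip_width: 0.589
```

```bash
python3 -m inch '0 0 0 0 0 0 0;0 0 0 0 0 0 0;0 0 0 0 0 0 0;0 0 0 0 0 0 0;0 0 0 0 0 0 0;0 0 0 0 0 0 0' 110; python3 - <<'E'
from h import *
w=snap("wrist","w10"); save(w,"w10.pkl"); print(state()["position"],state()["eef_rot"])
E
```

```text
time: 17.1
position: [454.2, 21.5, 41.9]
eef_rot: [-3.14, 0.083, -0.003]
force: [-1.7, 0.4, 7.9]
grip_width: 0.196
[454.26727514  21.5139113   41.95035271] [-3.14031493e+00  8.35066814e-02 -2.77421942e-03]
```

View pics/w10.png

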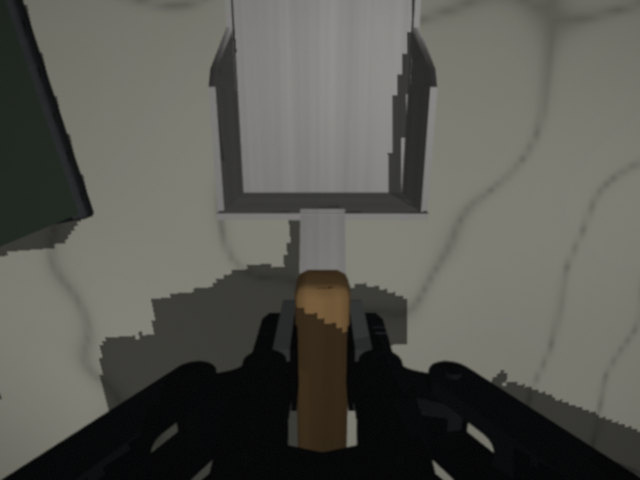

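```bash
python3 - <<'E'
from h import *
w=load("w10.pkl"); st=state(); Rt=R.from_rotvec(st["eef_rot"])
for uv,z in [((219,212),42),((427,212),42),((322,272),68),((411,72),40),((232,0),8)]:
    p=onz(w,[uv],z)[0]; print(uv,Rt.inv().apply(p-st["position"]).round(1))
E
python3 -m inch '0 0 0 -3 0 0 0;0 0 0 -4 0 0 0;0 0 0 -4 0 0 0;0 0 0 0 0 0 0;0 0 0 0 0 0 0'; python3 - <<'E'
from h import *
w=snap("wrist","w11"); save(w,"w11.pkl"); print(state()["force"])
E
```

```text
(219, 212) [ 43.9 -37.2   0. ]
(427, 212) [44. 37.  0.]
(322, 272) [ 31.4  -0.4 -26. ]
(411, 72) [90.6 28.7  2.1]
(232, 0) [119.1 -35.   34.2]
time: 17.65
position: [454.0, 21.5, 151.7]
eef_rot: [-3.14, 0.083, -0.003]
force: [-0.7, -0.4, -1.5]
grip_width: 0.19
[-0.14005015  0.19623    -2.17839019]
```

View pics/w11.png

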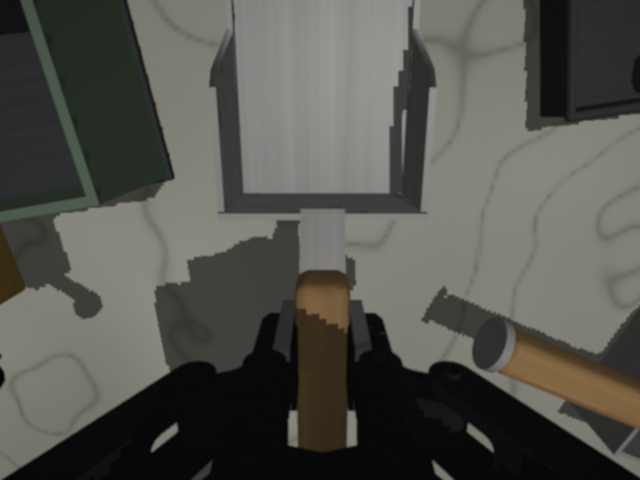

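```bash
cat > sp.py <<'E'
from plan import *
# scoop planning: python3 sp.py ty tz pitch [n] [tx]: scoop mouth-tip (x=45,z=0) target in tin frame y, underside height; pitch>0 mouth down
TIN=[582.4,-258.8,0.100]
OFF=np.array([-89.,0,42.])
import os,json
if os.path.exists("tin.json"): TIN=json.load(open("tin.json"))
def scoopR(yaw,pitch): return R.from_euler('z',yaw,degrees=True)*R.from_euler('y',pitch,degrees=True)
def tcp_from_tip(tip,yaw,pitch):
    Rs=scoopR(yaw,pitch); return np.array(tip)+Rs.apply(OFF-[45,0,0]), Rs*R.from_rotvec([np.pi,0,0])
def scoop_now():
    st=state(); Rt=R.from_rotvec(st["eef_rot"]); Rs=Rt*R.from_rotvec([np.pi,0,0])
    tip=np.array(st["position"])+Rs.apply([134,0,-42]); back=np.array(st["position"])+Rs.apply([44,0,-42])
    c,s=np.cos(TIN[2]),np.sin(TIN[2])
    f=lambda p: np.array([c*(p[0]-TIN[0])+s*(p[1]-TIN[1]),-s*(p[0]-TIN[0])+c*(p[1]-TIN[1]),p[2]]).round(1)
    ax=Rs.apply([1,0,0]); 
    print("tip tin",f(tip),"back tin",f(back),"tip world",tip.round(1),"yaw",np.degrees(np.arctan2(ax[1],ax[0])).round(2),"pitch",np.degrees(np.arcsin(-ax[2])).round(2),"roll(y.z)",Rs.apply([0,1,0])[2].round(4),"force",st["force"].round(1),"gw",round(st["grip_width"],3),"t",st["time"])
if __name__=="__main__":
    a=[float(x) for x in sys.argv[1:]]
    scoop_now()
    if len(a)>=3:
        ty,tz,p=a[:3]; n=int(a[3]) if len(a)>3 and a[3] else None; tx=a[4] if len(a)>4 else 0
        c,s=np.cos(TIN[2]),np.sin(TIN[2])
        tip=[TIN[0]+c*tx-s*ty,TIN[1]+s*tx+c*ty,tz]
        plan(*tcp_from_tip(tip,np.degrees(TIN[2])+90,p),n)
E
python3 sp.py -105 190 0 16
```

```text
tip tin [ 31.8 271.3 108.6] back tin [-57.2 285.  108.7] tip world [586.9  14.3 108.6] yaw -3.04 pitch 0.03 roll(y.z) -0.0001 force [-0.1  0.2 -2.2] gw 0.188 t 17.7
n 16 dist 546.3 rot [ -0.    0.  -98.8] from [453.1  21.4 150.7]
1.13 3.18 -0.51 -0.0 0.0 -6.2; 0.78 3.29 -0.51 -0.0 0.0 -6.2; 0.42 3.35 -0.51 -0.0 0.0 -6.2; 0.06 3.38 -0.51 -0.0 0.0 -6.2; -0.31 3.36 -0.51 -0.0 0.0 -6.2; -0.67 3.31 -0.51 -0.0 0.0 -6.2; -1.02 3.22 -0.51 -0.0 0.0 -6.2; -1.36 3.09 -0.51 -0.0 0.0 -6.2; -1.68 2.93 -0.51 -0.0 0.0 -6.2; -1.99 2.73 -0.51 -0.0 0.0 -6.2; -2.27 2.50 -0.51 -0.0 0.0 -6.2; -2.52 2.24 -0.51 -0.0 0.0 -6.2; -2.75 1.96 -0.51 -0.0 0.0 -6.2; -2.95 1.65 -0.51 -0.0 0.0 -6.2; -3.11 1.32 -0.51 -0.0 0.0 -6.2; -3.23 0.98 -0.51 -0.0 0.0 -6.2;
```

```bash
python3 -m inch '0 1.1 3.2 -1 0 0 -6.2;0 0.8 3.3 -1 0 0 -6.2;0 0.4 3.35 -1 0 0 -6.2;0 0.1 3.4 -1 0 0 -6.2;0 -0.3 3.4 -0.5 0 0 -6.2;0 -0.7 3.3 -0.5 0 0 -6.2;0 -1 3.2 -0.5 0 0 -6.2;0 -1.4 3.1 -0.5 0 0 -6.2' && python3 -m inch '0 -1.7 2.9 -0.5 0 0 -6.2;0 -2 2.7 -0.5 0 0 -6.2;0 -2.3 2.5 0 0 0 -6.2;0 -2.5 2.2 0 0 0 -6.2;0 -2.75 2 0 0 0 -6.2;0 -3 1.65 0 0 0 -6.2;0 -3.1 1.3 0 0 0 -6.2;0 -3.2 1 0 0 0 -6.2;0 0 0 0 0 0 0;0 0 0 0 0 0 0'; python3 -m inch '0 0 0 0 0 0 0;0 0 0 0 0 0 0'; python3 sp.py -105 150 0; python3 - <<'E'
from h import *
w=snap("wrist","w12"); save(w,"w12.pkl")
E
```

```text
time: 18.5
position: [529.5, -239.2, 208.7]
eef_rot: [-2.88, -1.247, 0.004]
force: [0.8, -0.7, -1.8]
grip_width: 0.186
time: 19.5
position: [606.6, -496.7, 216.8]
eef_rot: [-2.097, -2.332, -0.001]
force: [0.6, 1.4, -1.6]
grip_width: 0.19
time: 19.7
position: [607.9, -495.2, 220.4]
eef_rot: [-2.096, -2.338, -0.001]
force: [0.1, -0.4, -0.8]
grip_width: 0.189
tip tin [   0.5 -103.8  178.6] back tin [   1.3 -193.7  178.4] tip world [ 593.2 -362.   178.6] yaw 96.27 pitch -0.07 roll(y.z) 0.0007 force [ 0.1 -0.4 -0.8] gw 0.189 t 19.7
n 1 dist 28.5 rot [-0.  -0.1  0.5] from [ 607.9 -495.2  220.4]
-0.12 -0.18 2.84 -0.0 -0.1 0.5;
```

View pics/w12.png

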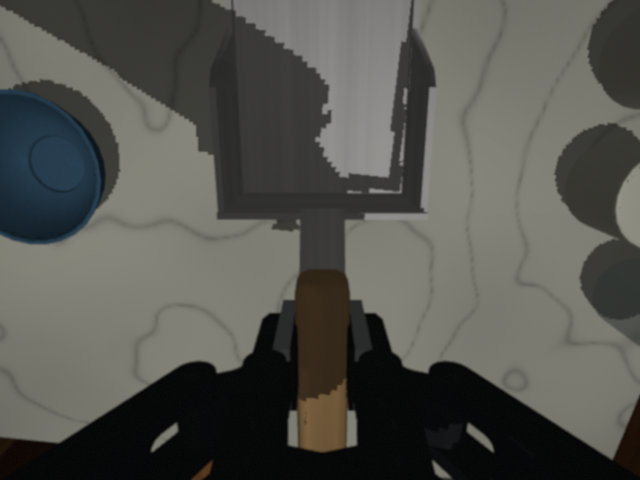

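```bash
python3 - <<'E'
from h import *
w=load("w8.pkl"); crop(w,490,40,640,180,5,"c8")
w=load("w11.pkl"); crop(w,510,0,640,140,5,"c9")
E
```

```text
(no output)
```

View pics/c8.png

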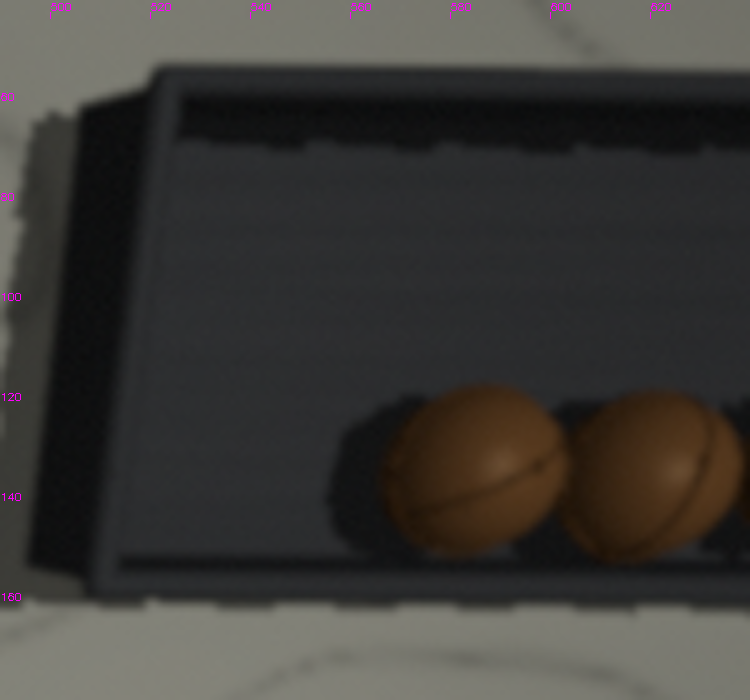

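View pics/c9.png

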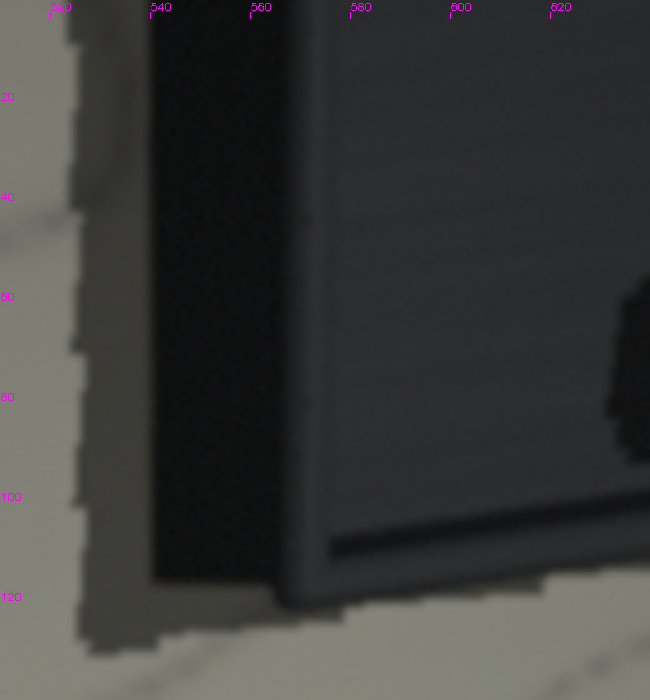

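```bash
python3 - <<'E'
from fit import *
w=load("w8.pkl");w11=load("w11.pkl")
o=.4
L=[[45,133,36],[-45,133,36],[45,133,0],[-45,133,0]]
u=np.array([[521,53.4],[508.6,159.4],[505.6,61.4],[495.6,153.4]])-o
L2=[[-45,133,36],[-45,133,0]]; u2=np.array([[567,121.4],[540.6,116.5]])-o
print("wrist",fit([(w,L,u)],[582,-258,.1]))
print("both",fit([(w,L,u),(w11,L2,u2)],[582,-258,.1]))
Lt=[[-45,-133,36],[-45,133,36],[45,133,36],[45,-133,36],[45,-133,0],[45,133,0]]
ut=np.array([[178,307.5],[265,258],[283.3,283.3],[195,333.8],[197.5,339],[283.7,288]])-.42
print("all",fit([(s,Lt,ut),(w,L,u),(w11,L2,u2)],[582,-258,.1]))
e=onz(w,np.array([[521,53.4],[640,54.4],[508.6,159.4],[640,161]])-o,36); print(e.round(1)); 
print(np.arctan2(-(e[0]-e[1])[0],(e[0]-e[1])[1]),np.arctan2(-(e[2]-e[3])[0],(e[2]-e[3])[1]))
print("nuts",onz(w,[[(475/5+490),(470/5+40)]],19), s is None)
# side cam
D=np.array([[318,292.5],[352,284]])
crop(d,300,270,420,395,5,"c10")
E
```

```text
wrist (array([ 5.81719710e+02, -2.59143849e+02,  1.14788533e-01]), np.float64(2.9000153277928007), np.float64(1.416227042130893))
both (array([ 5.80819070e+02, -2.59035813e+02,  1.09670734e-01]), np.float64(3.1422256451932924), np.float64(1.6661449621969104))
all (array([ 5.80987515e+02, -2.59002748e+02,  1.09285661e-01]), np.float64(3.305590889512544), np.float64(1.299020602092502))
[[ 613.5 -120.7   36. ]
 [ 625.3 -229.3   36. ]
 [ 519.7 -131.8   36. ]
 [ 532.5 -261.    36. ]]
0.10859364016457076 0.09853644581951548
nuts [[ 551.22087384 -210.42727482   19.        ]] False
```

View pics/c10.png

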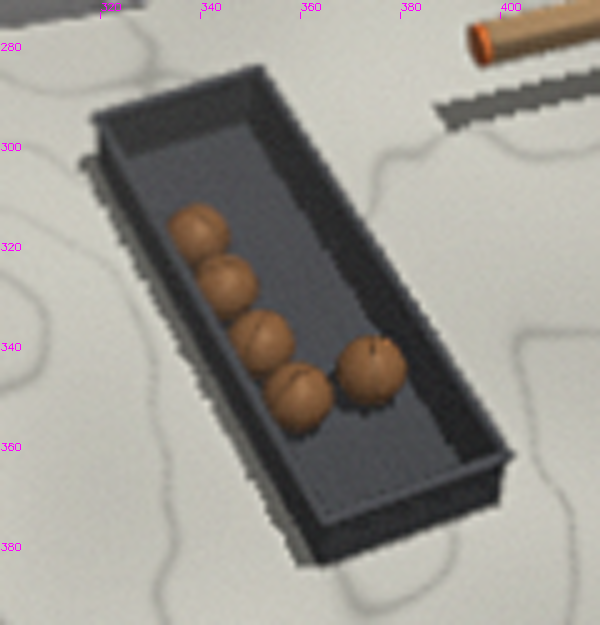

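```bash
python3 - <<'E'
from fit import *
w=load("w8.pkl");w11=load("w11.pkl")
o=.4
L=[[45,133,36],[-45,133,36],[45,133,0],[-45,133,0]]
u=np.array([[521,53.4],[508.6,159.4],[505.6,61.4],[495.6,153.4]])-o
L2=[[-45,133,36],[-45,133,0]]; u2=np.array([[567,121.4],[540.6,116.5]])-o
Lt=[[-45,-133,36],[-45,133,36],[45,133,36],[45,-133,36],[45,-133,0],[45,133,0]]
ut=np.array([[178,307.5],[265,258],[283.3,283.3],[195,333.8],[197.5,339],[283.7,288]])-.42
Ld=[[-45,133,36],[45,133,36],[45,-133,36],[-45,-133,36],[-45,-133,0]]
ud=np.array([[318.6,293.6],[352.4,283.4],[402.4,361],[365,374.4],[363.6,382.6]])-.4
print("side",fit([(d,Ld,ud)],[582,-258,.1]))
x=fit([(s,Lt,ut),(w,L,u),(w11,L2,u2),(d,Ld,ud)],[582,-258,.1]); print("all",x)
for c,l,uu in [(s,Lt,ut),(w,L,u),(w11,L2,u2),(d,Ld,ud)]: print((proj(c,T(x[0],l))-uu).round(1).tolist())
E
```

```text
side (array([ 5.80343692e+02, -2.61017932e+02,  1.01708271e-01]), np.float64(1.098094694699057), np.float64(0.5780182342624349))
all (array([ 5.80630289e+02, -2.59239700e+02,  1.06588069e-01]), np.float64(3.288263320303031), np.float64(1.1655961677277993))
[[0.8, -0.2], [-0.3, -0.0], [-1.3, -1.7], [-0.3, -0.3], [-0.1, -0.2], [-0.9, -0.3]]
[[1.1, 2.9], [0.5, -2.1], [-0.4, -0.4], [-1.4, 0.3]]
[[2.1, -3.3], [-1.2, 1.0]]
[[0.5, -0.8], [-0.9, -0.3], [-0.7, -1.0], [0.1, -1.1], [0.8, 0.4]]
```

```bash
echo '[580.7,-259.2,0.104]' > tin.json; python3 sp.py -86 70 40 6
```

```text
tip tin [   1.9 -103.9  178.9] back tin [   2.4 -193.9  178.9] tip world [ 593.4 -362.3  178.9] yaw 96.26 pitch -0.03 roll(y.z) 0.0003 force [ 0.  -0.3 -1.1] gw 0.189 t 19.75
n 6 dist 82.9 rot [  0.1 -40.    0.3] from [ 608.  -495.5  220.9]
1.27 -0.04 0.54 0.0 -6.7 0.0; 1.33 -0.04 0.39 0.0 -6.7 0.0; 1.36 -0.04 0.24 0.0 -6.7 0.0; 1.38 -0.04 0.08 0.0 -6.7 0.0; 1.38 -0.04 -0.08 0.0 -6.7 0.0; 1.36 -0.04 -0.24 0.0 -6.7 0.0;
```

```bash
python3 -m inch '0 1.27 -0.04 0.54 0 -6.7 0;0 1.33 -0.04 0.39 0 -6.7 0;0 1.36 -0.04 0.24 0 -6.7 0;0 1.38 -0.04 0.08 0 -6.7 0;0 1.38 -0.04 -0.08 0 -6.7 0;0 1.36 -0.04 -0.24 0 -6.7 0.3;0 0 0 0 0 0 0;0 0 0 0 0 0 0;0 0 0 0 0 0 0'; python3 sp.py -87 5 40; python3 - <<'E'
from h import *
s=snap("side"); crop(s,200,200,440,440,3,"e1"); print(state()['qpos'].round(2))
E
```

```text
time: 20.65
position: [597.0, -424.0, 189.4]
eef_rot: [1.716, 1.896, -0.616]
force: [-0.5, -0.5, -1.1]
grip_width: 0.192
tip tin [ -0.3 -89.3  71.5] back tin [  -0.7 -158.6  129. ] tip world [ 589.7 -348.1   71.5] yaw 95.64 pitch 39.69 roll(y.z) -0.0031 force [-0.5 -0.5 -1.1] gw 0.192 t 20.65
n 2 dist 66.2 rot [ 0.  -0.3 -0.2] from [ 597.  -424.   189.4]
2.22 0.03 2.45 0.0 -0.2 -0.1; 2.23 0.04 2.44 0.0 -0.2 -0.1; 
[ 0.31  0.72 -0.03  1.75  1.13  0.73 -0.51]
```

View pics/e1.png

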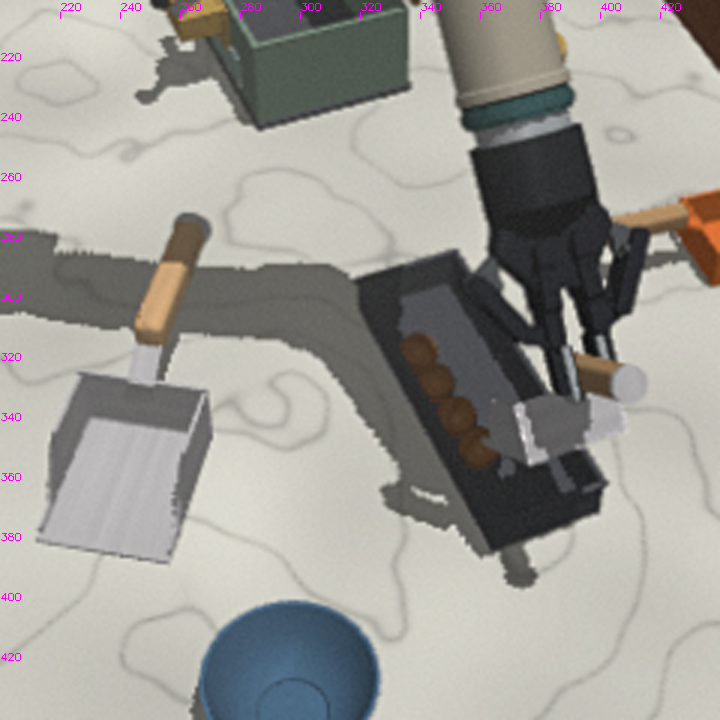

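```bash
python3 -m inch '0 1.1 0 1.25 0 -0.1 0;0 1.1 0 1.25 0 -0.1 0;0 1.1 0 1.22 0 0 0;0 1.1 0 1.15 0 0 0;0 0 0 0 0 0 0;0 0 0 0 0 0 0'; python3 sp.py -87 5 40; python3 - <<'E'
from h import *
s=snap("scene"); crop(s,160,240,300,350,5,"e2")
E
```

```text
time: 21.3
position: [596.4, -421.9, 123.3]
eef_rot: [1.714, 1.894, -0.619]
force: [-0.3, 0.6, -1.3]
grip_width: 0.19
tip tin [ -0.7 -87.5   5.1] back tin [  -1.1 -156.6   62.8] tip world [ 589.1 -346.4    5.1] yaw 95.62 pitch 39.89 roll(y.z) -0.0025 force [-0.3  0.6 -1.3] gw 0.19 t 21.3
n 1 dist 1.5 rot [-0.  -0.1 -0.3] from [ 596.4 -421.9  123.3]
0.06 0.13 -0.05 -0.0 -0.1 -0.3;
```

View pics/e2.png

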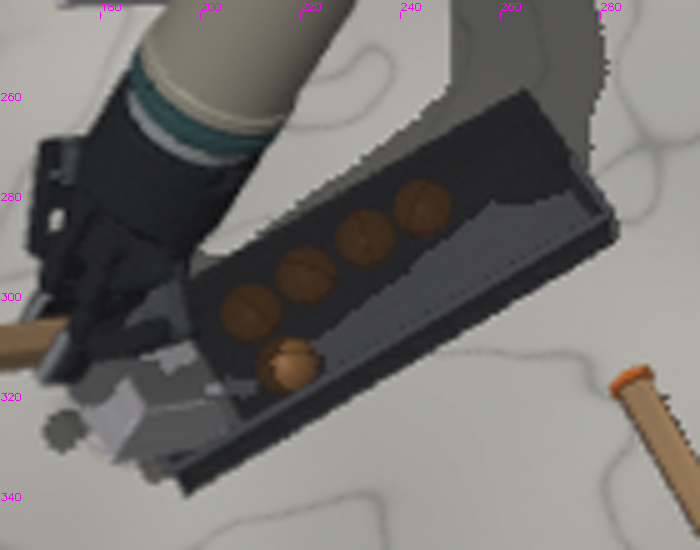

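```bash
cat > seq.py <<'E'
from sp import *
# args: "y,z,p[,x]" waypoints, one row each
scoop_now()
st=state(); p0=np.array(st["position"]); R0=R.from_rotvec(st["eef_rot"])
c,s=np.cos(TIN[2]),np.sin(TIN[2])
for a in sys.argv[1:]:
    v=[float(x) for x in a.split(",")]; tx=v[3] if len(v)>3 else 0
    tip=[TIN[0]+c*tx-s*v[0],TIN[1]+s*tx+c*v[0],v[1]]
    P,Rq=tcp_from_tip(tip,np.degrees(TIN[2])+90,v[2])
    sh=R0.inv().apply(P-p0)/10; rv=(R0.inv()*Rq).as_rotvec(degrees=True)
    print("0 "+" ".join(f"{x:.2f}" for x in sh)+" "+" ".join(f"{x:.1f}" for x in rv)+";", end=" ")
    p0,R0=P,Rq
print()
E
python3 seq.py -- 2>/dev/null; python3 seq.py " -81,5,37.5" " -75,5,35" " -68,5,32" " -62,5,29" " -56,5,26.5" " -50,5,24" " -42,5,23" " -40,5,15" " -37,5,7" " -35,5,0"
```

```text
tip tin [ -0.2 -87.5   5.7] back tin [  -0.6 -156.5   63.4] tip world [ 589.6 -346.2    5.7] yaw 95.61 pitch 39.91 roll(y.z) -0.0034 force [ 0.3 -0.9 -1.8] gw 0.187 t 21.35
tip tin [ -0.2 -87.5   5.7] back tin [  -0.6 -156.5   63.4] tip world [ 589.6 -346.2    5.7] yaw 95.61 pitch 39.91 roll(y.z) -0.0034 force [ 0.3 -0.9 -1.8] gw 0.187 t 21.35
0 0.37 0.08 0.20 0.0 2.4 -0.3; 0 0.31 0.00 0.22 0.0 2.5 -0.0; 0 0.37 0.00 0.31 0.0 3.0 0.0; 0 0.31 -0.00 0.39 -0.0 3.0 0.0; 0 0.35 0.00 0.30 0.0 2.5 0.0; 0 0.37 -0.00 0.32 0.0 2.5 -0.0; 0 0.66 0.00 -0.09 -0.0 1.0 -0.0; 0 -0.27 -0.00 1.83 0.0 8.0 0.0; 0 -0.16 0.00 1.83 0.0 8.0 -0.0; 0 -0.21 -0.00 1.64 0.0 7.0 0.0;
```

```bash
python3 -m inch '0 0.37 0.05 0.2 0 2.4 -0.3;0 0.31 0 0.22 0 2.5 0;0 0.37 0 0.31 0 3 0;0 0.31 0 0.39 0 3 0;0 0.35 0 0.3 0 2.5 0;0 0.37 0 0.32 0 2.5 0;0 0.66 0 -0.09 0 1 0;0 0 0 0 0 0 0'; python3 seq.py  " -40,5,15" " -37,5,7" " -35,5,0"; python3 - <<'E'
from h import *
s=snap("scene"); crop(s,160,240,300,350,5,"e3")
E
```

```text
time: 22.15
position: [595.8, -406.1, 95.7]
eef_rot: [1.885, 2.095, -0.383]
force: [0.3, 0.5, -2.6]
grip_width: 0.191
tip tin [ -0.4 -40.7   4.7] back tin [  -0.3 -123.5   39.8] tip world [ 584.5 -299.7    4.7] yaw 96.05 pitch 22.98 roll(y.z) 0.0001 force [ 0.3  0.5 -2.6] gw 0.191 t 22.15
0 -0.40 0.02 1.85 0.0 8.0 0.1; 0 -0.16 0.00 1.83 0.0 8.0 -0.0; 0 -0.21 -0.00 1.64 0.0 7.0 0.0;
```

View pics/e3.png

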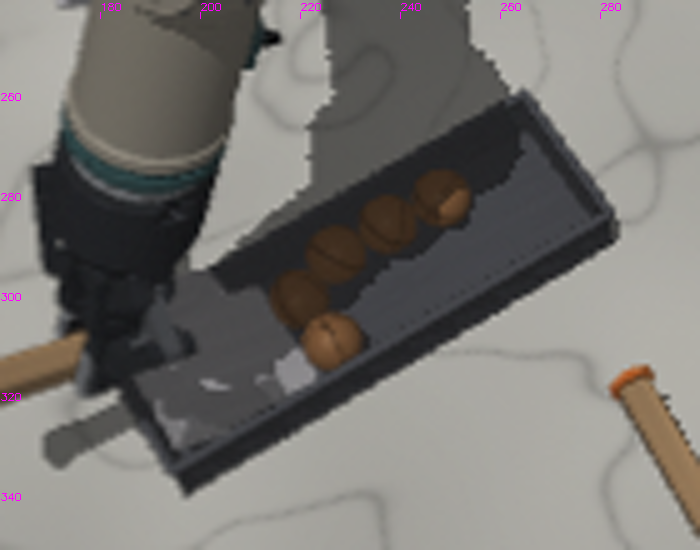

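```bash
python3 -m inch '0 -0.35 0 1.85 0 8 0;0 -0.16 0 1.8 0 8 0;0 -0.15 0 1.55 0 7 0;0 0 0 0 0 0 0;0 0 0 0 0 0 0;0 0 0 0 0 0 0'; python3 seq.py  " -34,3.5,0"
```

```text
time: 22.8
position: [598.7, -423.0, 47.7]
eef_rot: [-2.094, -2.341, 0.003]
force: [-0.1, 1.1, -1.4]
grip_width: 0.187
tip tin [ -0.2 -30.8   5.5] back tin [   0.5 -120.8    5.6] tip world [ 583.7 -289.8    5.5] yaw 96.37 pitch 0.05 roll(y.z) 0.0021 force [-0.1  1.1 -1.4] gw 0.187 t 22.8
0 -0.32 -0.09 0.22 -0.1 0.1 0.4;
```

```bash
python3 -m inch '0 0 0 0.1 0 0 0.4;0 0 0 0.1 0 0 0;0 0 0 0 0 0 0'; python3 seq.py  " -24,3.5,0"
```

```text
time: 23.1
position: [598.3, -424.7, 45.4]
eef_rot: [-2.105, -2.331, 0.003]
force: [0.3, 0.6, -0.8]
grip_width: 0.19
tip tin [  0.5 -32.4   3.4] back tin [   0.3 -122.4    3.4] tip world [ 584.5 -291.4    3.4] yaw 95.84 pitch 0.03 roll(y.z) 0.0019 force [ 0.3  0.6 -0.8] gw 0.19 t 23.1
0 0.84 -0.03 -0.01 -0.1 0.0 -0.1;
```

Clear of the floor with no contact force. I'll sweep along the tin towards +y.

```bash
python3 -m inch '0 0.8 0 0 0 0 0;0 1.2 0 0 0 0 0;0 1.2 0 0 0 0 0;0 1.2 0 0 0 0 0;0 1.2 0 0 0 0 0;0 1.2 0 0 0 0 0;0 1.2 0 0 0 0 0;0 1 0 0 0 0 0;0 0 0 0 0 0 0'; python3 seq.py  " 100,3.5,0";python3 - <<'E'
from h import *
s=snap("scene"); crop(s,160,240,300,350,5,"e4")
E
```

```text
time: 24.0
position: [589.3, -333.4, 45.2]
eef_rot: [-2.103, -2.331, -0.001]
force: [-0.2, 0.9, -0.6]
grip_width: 0.19
tip tin [ 1.  59.4  3.5] back tin [  0.9 -30.6   3.3] tip world [ 575.5 -200.     3.5] yaw 95.88 pitch -0.12 roll(y.z) 0.0013 force [-0.2  0.9 -0.6] gw 0.19 t 24.0
0 4.07 -0.09 -0.02 -0.1 -0.1 -0.1;
```

View pics/e4.png

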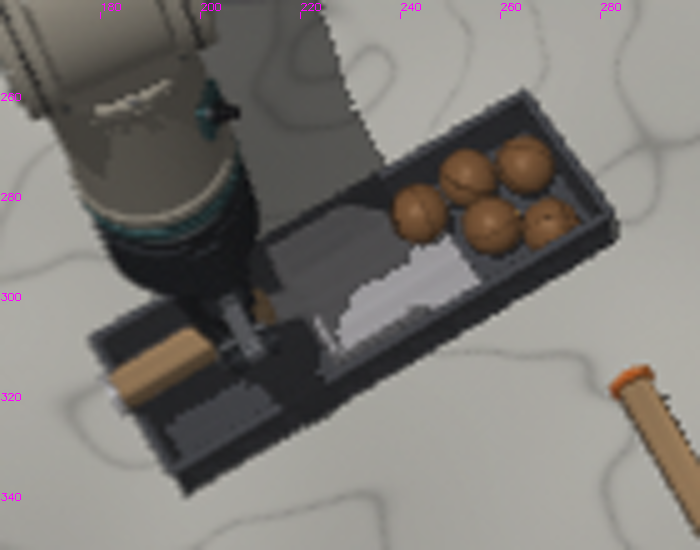

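```bash
python3 -m inch '0 1 -0.03 0 0 0 0;0 1 -0.03 0 0 0 0;0 1 0 0 0 0 0;0 1 0 0 0 0 0;0 1 0 0 0 0 0;0 1 0 0 0 0 0;0 0.5 0 0 0 0 0;0 0 0 0 0 0 0'; python3 seq.py  " 127,3.5,0";python3 - <<'E'
from h import *
s=snap("scene"); crop(s,160,240,300,350,5,"e5")
w=snap("wrist","e5w")
E
```

```text
time: 24.85
position: [582.1, -269.9, 45.2]
eef_rot: [-2.104, -2.33, 0.0]
force: [0.5, 0.4, -2.0]
grip_width: 0.187
tip tin [  0.5 123.3   3.3] back tin [ 0.3 33.3  3.2] tip world [ 568.4 -136.6    3.3] yaw 95.83 pitch -0.07 roll(y.z) 0.0014 force [ 0.5  0.4 -2. ] gw 0.187 t 24.85
0 0.38 -0.02 -0.03 -0.1 -0.1 -0.1;
```

View pics/e5.png

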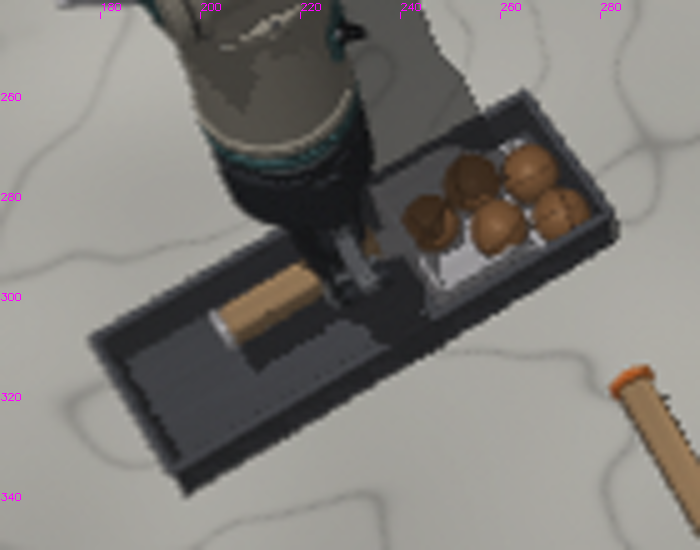

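View pics/e5w.png

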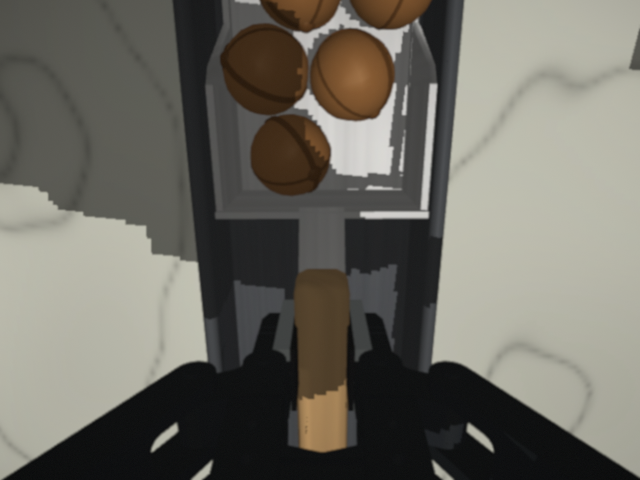

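```bash
python3 seq.py  " 127.5,3.5,0" "127.5,9,-3" "127,14,-6" "126.5,23,-10" "126,33,-14" "124,45,-18" "122,60,-20" "120,90,-20" "118,130,-20" "118,170,-20"
```

```text
tip tin [  0.4 121.5   3.1] back tin [ 0.1 31.5  3.1] tip world [ 568.5 -138.4    3.1] yaw 95.73 pitch -0.01 roll(y.z) 0.0014 force [-0.4 -0.5 -2.4] gw 0.185 t 24.95
0 0.61 0.00 -0.04 -0.1 -0.0 -0.2; 0 -0.20 -0.00 0.16 -0.0 3.0 0.0; 0 -0.23 0.00 0.21 -0.0 3.0 -0.0; 0 -0.22 -0.00 0.04 -0.0 4.0 0.0; 0 -0.14 0.00 -0.05 0.0 4.0 0.0; 0 -0.16 -0.00 -0.27 0.0 4.0 -0.0; 0 0.13 0.00 -1.02 -0.0 2.0 0.0; 0 0.84 0.00 -2.89 0.0 0.0 0.0; 0 1.18 0.00 -3.83 0.0 0.0 0.0; 0 1.37 0.00 -3.76 0.0 0.0 0.0;
```

```bash
python3 -m inch '0 0.6 0 -0.03 0 0 -0.2;0 -0.2 0 0.16 0 3 0;0 -0.23 0 0.2 0 3 0;0 -0.22 0 0.04 0 4 0;0 -0.14 0 -0.05 0 4 0;0 0 0 0 0 0 0;0 0 0 0 0 0 0'; python3 sp.py;python3 - <<'E'
from h import *
w=snap("wrist","e6w")
E
```

```text
time: 25.65
position: [581.7, -273.4, 40.8]
eef_rot: [-1.977, -2.189, -0.241]
force: [-0.4, 0.7, -2.3]
grip_width: 0.191
tip tin [ -0.3 126.   32.5] back tin [-0.5 38.6 10.7] tip world [ 567.4 -133.9   32.5] yaw 95.83 pitch -14.0 roll(y.z) 0.0018 force [-0.4  0.7 -2.3] gw 0.191 t 25.65
```

View pics/e6w.png

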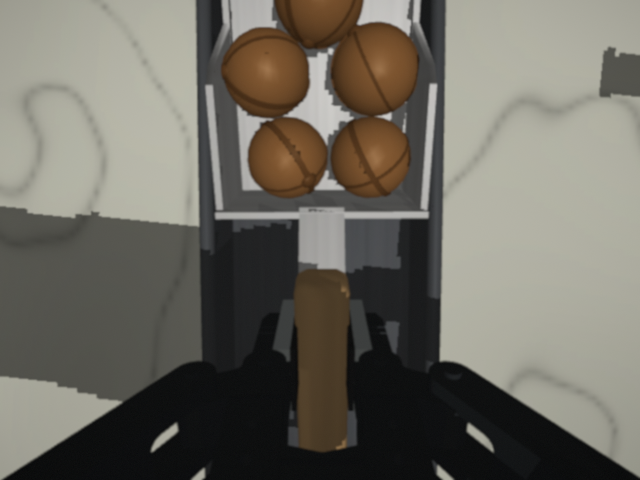

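```bash
python3 -m inch '0 -0.16 0 -0.27 0 4 0;0 0.1 0 -1 0 3 0;0 0.5 0 -1.5 0 0 0;0 0.6 0 -2 0 0 0;0 0.8 0 -2.5 0 0 0;0 0.9 0 -2.5 0 0 0;0 0.9 0 -2.5 0 0 0;0 0.7 0 -2 0 0 0;0 0.4 0 -1 0 0 0;0 0 0 0 0 0 0'; python3 sp.py;python3 - <<'E'
from h import *
w=snap("wrist","e7w")
E
```

```text
time: 26.7
position: [584.5, -281.5, 203.7]
eef_rot: [-1.906, -2.12, -0.353]
force: [-0.5, 0.0, -2.7]
grip_width: 0.188
tip tin [  1.3 117.6 212.2] back tin [  1.5  33.5 180.1] tip world [ 569.8 -142.1  212.2] yaw 96.08 pitch -20.86 roll(y.z) -0.0015 force [-0.5  0.  -2.7] gw 0.188 t 26.7
```

View pics/e7w.png

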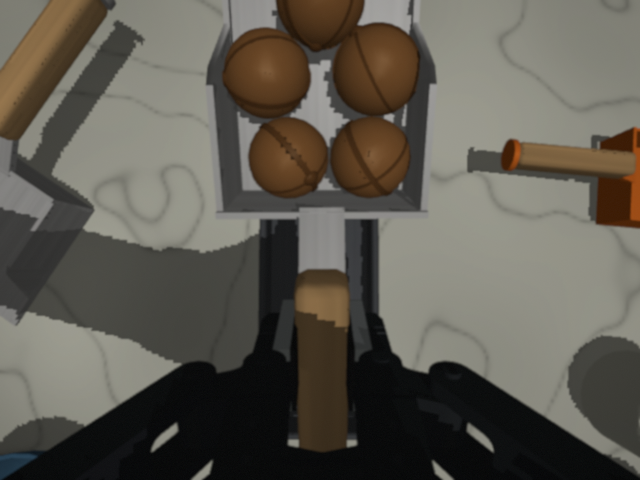

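```bash
cat > dump.py <<'E'
from sp import *
BIN=[563.5,246.3,0.1165]
# args: waypoints "by,z,p[,bx]" tip in bin frame
scoop_now()
st=state(); p0=np.array(st["position"]); R0=R.from_rotvec(st["eef_rot"])
c,s=np.cos(BIN[2]),np.sin(BIN[2])
Rs=R0*R.from_rotvec([np.pi,0,0]); tip=p0+Rs.apply([134,0,-42])-[BIN[0],BIN[1],0]; print("tip bin",(c*tip[0]+s*tip[1]).round(1),(-s*tip[0]+c*tip[1]).round(1))
for a in sys.argv[1:]:
    v=[float(x) for x in a.split(",")]; tx=v[3] if len(v)>3 else 0
    tip=[BIN[0]+c*tx-s*v[0],BIN[1]+s*tx+c*v[0],v[1]]
    P,Rq=tcp_from_tip(tip,96,v[2])
    sh=R0.inv().apply(P-p0)/10; rv=(R0.inv()*Rq).as_rotvec(degrees=True)
    print("0 "+" ".join(f"{x:.2f}" for x in sh)+" "+" ".join(f"{x:.1f}" for x in rv)+";", end=" ")
    p0,R0=P,Rq
print()
E
python3 dump.py " -30,212,-20.8"
```

```text
tip tin [  0.4 117.3 210.5] back tin [  0.4  33.2 178.4] tip world [ 568.9 -142.5  210.5] yaw 96.01 pitch -20.92 roll(y.z) 0.0008 force [-0.3 -1.3 -2.1] gw 0.187 t 26.75
tip bin -39.8 -386.8
0 33.43 3.58 12.59 -0.1 -0.1 0.0;
```

```bash
python3 -m inch '0 1 0.1 0.4 0 0 0;0 2 0.2 0.8 0 0 0;0 2.8 0.3 1.05 0 0 0;0 2.8 0.3 1.05 0 0 0;0 2.8 0.3 1.05 0 0 0;0 2.8 0.3 1.05 0 0 0;0 2.8 0.3 1.05 0 0 0;0 2.8 0.3 1.05 0 0 0;0 2.8 0.3 1.05 0 0 0;0 2.8 0.3 1.05 0 0 0'; python3 -m inch '0 2.8 0.3 1.05 0 0 0;0 2.3 0.3 0.9 0 0 0;0 1.7 0.2 0.65 0 0 0;0 1.1 0.1 0.4 0 0 0;0 0 0 0 0 0 0;0 0 0 0 0 0 0'; python3 dump.py;python3 - <<'E'
from h import *
w=snap("wrist","e8w"); s=snap("scene","e8s")
E
```

```text
time: 27.75
position: [580.5, -7.9, 201.5]
eef_rot: [-1.905, -2.113, -0.35]
force: [0.6, -0.1, -1.6]
grip_width: 0.188
time: 28.35
position: [581.9, 74.2, 202.4]
eef_rot: [-1.907, -2.114, -0.35]
force: [0.1, -0.0, -1.6]
grip_width: 0.186
tip tin [ 36.  471.6 211.2] back tin [ 35.8 387.6 179. ] tip world [567.5 213.6 211.2] yaw 95.86 pitch -20.99 roll(y.z) 0.0026 force [ 0.1 -0.  -1.6] gw 0.186 t 28.35
tip bin 0.2 -32.9
```

View pics/e8w.png

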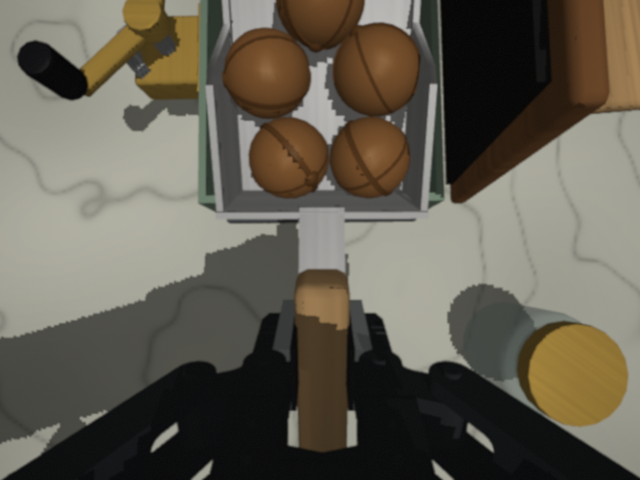

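View pics/e8s.png

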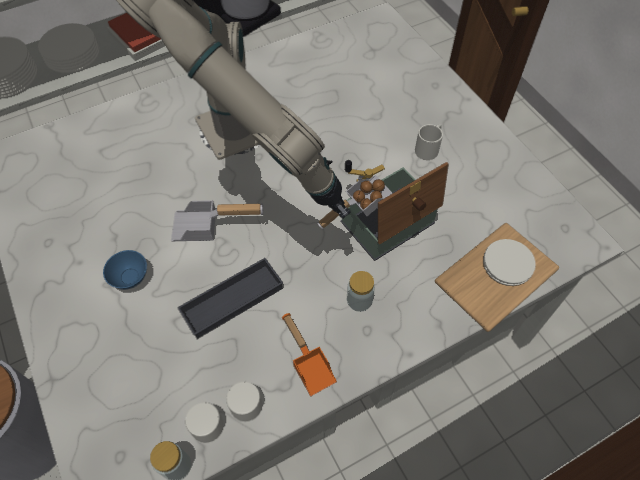

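```bash
python3 dump.py " -33,190,-16" " -33,170,-10" " -33,150,-4" " -33,138,2" " -33,130,8" " -33,126,14" " -33,126,21" " -33,126,28" " -33,126,34" " -33,126,38"
```

```text
tip tin [ 36.6 470.7 211.3] back tin [ 36.3 386.7 179. ] tip world [568.3 212.8 211.3] yaw 95.76 pitch -20.99 roll(y.z) 0.0022 force [ 0.2  0.5 -2.4] gw 0.185 t 28.45
tip bin 0.8 -33.9
0 -0.27 -0.03 0.87 -0.1 -5.0 -0.2; 0 -0.04 -0.00 0.54 0.0 -6.0 -0.0; 0 0.17 -0.00 0.59 0.0 -6.0 0.0; 0 0.43 0.00 -0.18 -0.0 -6.0 -0.0; 0 0.54 0.00 -0.58 0.0 -6.0 -0.0; 0 0.57 -0.00 -0.98 -0.0 -6.0 0.0; 0 0.61 0.00 -1.60 0.0 -7.0 -0.0; 0 0.61 0.00 -1.60 -0.0 -7.0 -0.0; 0 0.51 0.00 -1.38 -0.0 -6.0 -0.0; 0 0.33 0.00 -0.92 0.0 -4.0 -0.0;
```

```bash
python3 -m inch '0 -0.27 -0.03 0.87 0 -5 -0.2;0 -0.04 0 0.54 0 -6 0;0 0.17 0 0.59 0 -6 0;0 0.43 0 -0.18 0 -6 0;0 0.54 0 -0.58 0 -6 0;0 0.57 0 -0.98 0 -6 0;0 0.61 0 -1.6 0 -7 0;0 0.61 0 -1.6 0 -7 0;0 0.51 0 -1.38 0 -6 0;0 0.33 0 -0.92 0 -4 0'; python3 -m inch '0 0 0 0 0 0 0;0 0 0 0 0 0 0;0 0 0 0 0 0 0'; python3 dump.py;python3 - <<'E'
from h import *
w=snap("wrist","e9w"); s=snap("scene"); crop(s,300,130,470,270,4,"e9s")
E
```

```text
time: 29.45
position: [575.3, 138.6, 242.3]
eef_rot: [1.726, 1.924, -0.593]
force: [-0.6, -0.7, -1.9]
grip_width: 0.185
time: 29.75
position: [576.0, 133.2, 242.5]
eef_rot: [1.732, 1.92, -0.596]
force: [0.5, -0.3, -1.6]
grip_width: 0.19
tip tin [ 36.1 470.6 126.9] back tin [ 36.1 399.6 182.3] tip world [567.8 212.6 126.9] yaw 95.89 pitch 37.96 roll(y.z) -0.0001 force [ 0.5 -0.3 -1.6] gw 0.19 t 29.75
tip bin 0.3 -34.0
```

View pics/e9w.png

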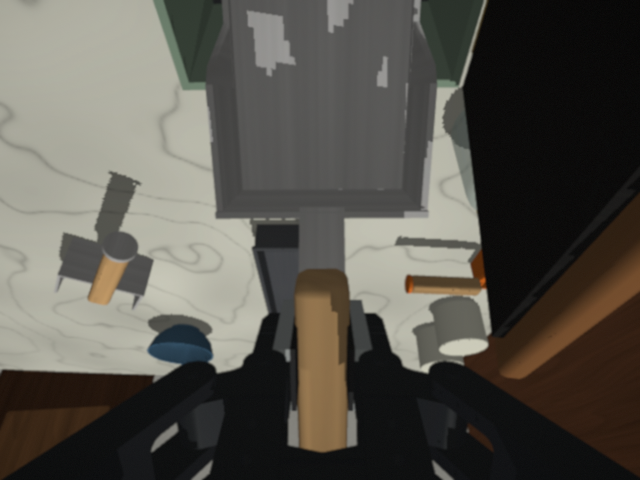

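View pics/e9s.png

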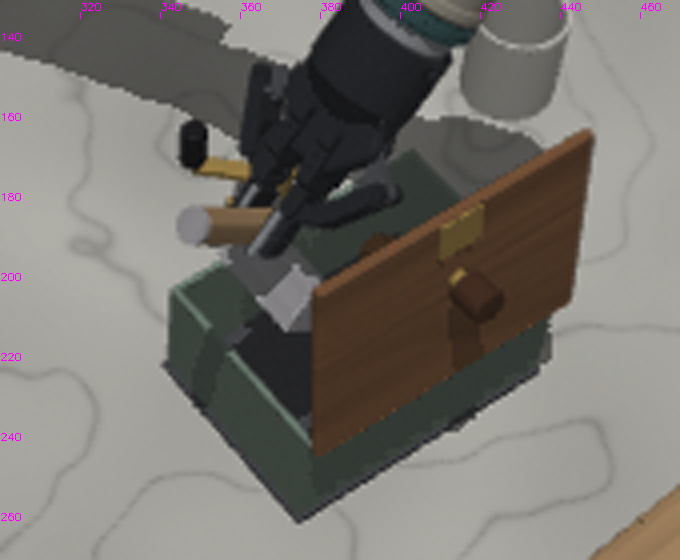

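```bash
python3 dump.py " -40,140,34" " -50,155,27" " -65,175,20" " -85,190,13" " -105,195,6" " -130,200,0" " -170,200,0"
```

```text
tip tin [ 36.2 470.7 127.1] back tin [ 36.1 399.8 182.5] tip world [567.8 212.8 127.1] yaw 95.88 pitch 37.96 roll(y.z) -0.0004 force [ 0.2 -0.1 -1.4] gw 0.188 t 29.85
tip bin 0.4 -33.8
0 -1.54 -0.01 0.30 -0.0 4.0 -0.1; 0 -2.08 0.01 0.98 0.0 7.0 0.0; 0 -2.66 0.02 0.56 0.0 7.0 0.0; 0 -2.80 0.02 0.94 -0.0 7.0 -0.0; 0 -2.47 0.02 1.63 0.0 7.0 0.0; 0 -2.90 0.03 1.19 0.0 6.0 0.0; 0 -4.00 0.05 0.00 0.0 0.0 0.0;
```

```bash
python3 -m inch '0 -1.5 0 0.3 0 4 0;0 -2.1 0 1 0 7 0;0 -2.7 0 0.6 0 7 0;0 -2.8 0 0.9 0 7 0;0 -2.5 0 1.6 0 7 0;0 -2.9 0 1.2 0 6 0;0 -4 0 0 0 0 0;0 -2 0 0 0 0 0;0 0 0 0 0 0 0;0 0 0 0 0 0 0'; python3 sp.py 85 200 0;python3 - <<'E'
from h import *
s=snap("scene"); crop(s,300,130,470,270,4,"e10s"); cv2.imwrite("pics/e10f.png",s["frame"][:,:,::-1])
s=snap("side"); crop(s,220,130,360,250,5,"e10d")
E
```

```text
time: 30.85
position: [597.5, -74.7, 241.8]
eef_rot: [-2.102, -2.334, -0.001]
force: [-0.6, 1.4, -1.7]
grip_width: 0.189
tip tin [ 35.8 315.8 199.9] back tin [ 35.9 225.8 199.9] tip world [583.5  58.6 199.9] yaw 95.99 pitch -0.06 roll(y.z) 0.0002 force [-0.6  1.4 -1.7] gw 0.189 t 30.85
n 5 dist 233.5 rot [-0.  -0.1  0. ] from [597.5 -74.7 241.8]
-4.61 -0.72 -0.01 -0.0 -0.0 0.0; -4.61 -0.72 -0.01 -0.0 -0.0 0.0; -4.61 -0.72 -0.01 -0.0 -0.0 0.0; -4.62 -0.72 -0.01 -0.0 -0.0 0.0; -4.62 -0.72 -0.00 -0.0 -0.0 0.0;
```

View pics/e10s.png

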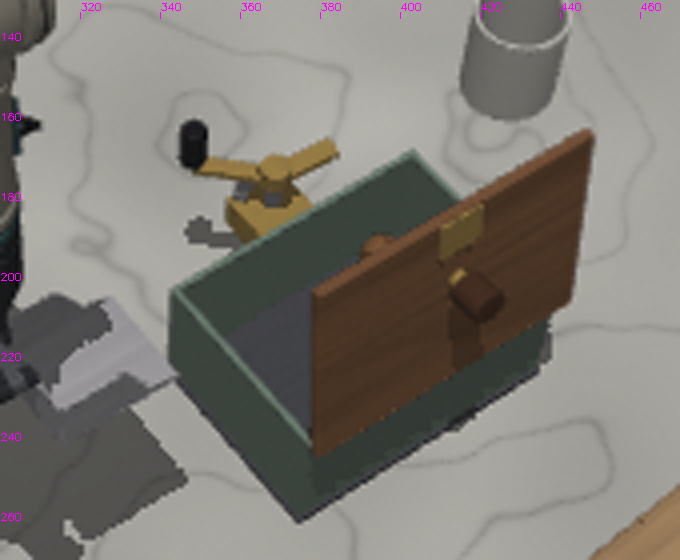

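View pics/e10d.png

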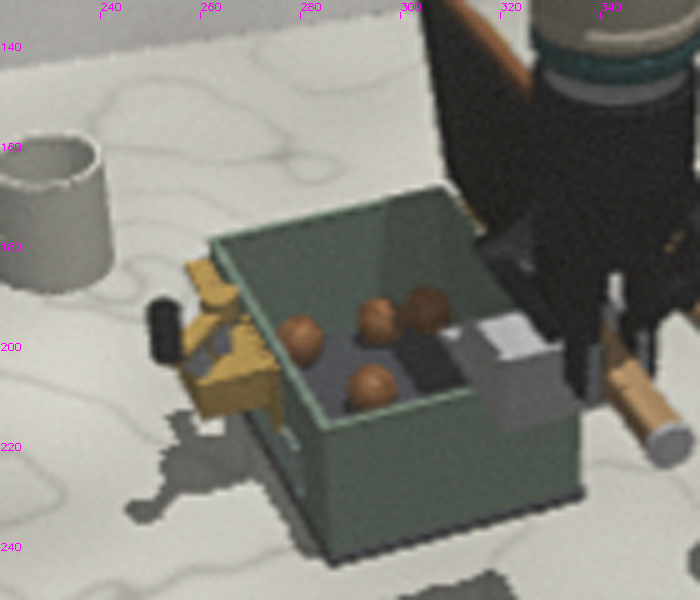

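View pics/e10f.png

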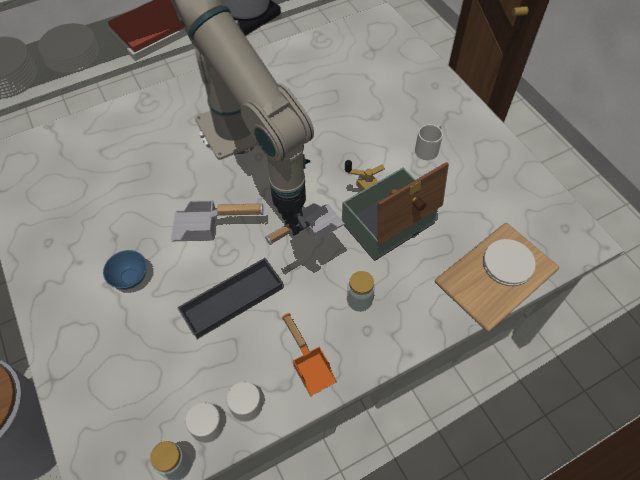

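```bash
python3 -m inch '0 -4.6 -0.72 0 0 0 0;0 -4.6 -0.72 0 0 0 0;0 -4.6 -0.72 0 0 0 0;0 -4.6 -0.72 0 0 0 0;0 -4.6 -0.72 0 0 0 0;0 0 0 4 0 0 0;0 0 0 4 0 0 0;0 0 0 3 0 0 0;0 0 0 0 0 0 0;0 0 0 0 0 0 0'; python3 -m inch '0 0 0 0 0 0 0'; python3 sp.py 85 4 0 4
```

```text
time: 31.95
position: [587.7, -304.8, 132.1]
eef_rot: [-2.097, -2.339, -0.002]
force: [0.3, -0.7, -0.4]
grip_width: 0.19
time: 32.05
position: [588.7, -305.8, 133.8]
eef_rot: [2.096, 2.336, 0.003]
force: [-0.6, -0.5, -0.7]
grip_width: 0.189
tip tin [ 2.7 86.7 91.7] back tin [ 3.1 -3.3 91.8] tip world [ 574.4 -172.6   91.7] yaw 96.19 pitch 0.06 roll(y.z) -0.0034 force [-0.6 -0.5 -0.7] gw 0.189 t 32.05
n 4 dist 87.9 rot [0.2 0.1 0.2] from [ 588.7 -305.8  133.8]
-0.04 -0.09 2.20 0.0 0.0 0.1; -0.04 -0.08 2.20 0.0 0.0 0.1; -0.04 -0.08 2.20 0.0 0.0 0.1; -0.04 -0.08 2.20 0.0 0.0 0.1;
```

```bash
python3 -m inch '0 0 -0.3 2 0 0 0.2;0 0 0 2 0 0 0;0 0 0 0 0 0 0;0 0 0 0 0 0 0'; python3 sp.py 85 3.2 0 4
```

```text
time: 32.45
position: [584.8, -306.7, 93.2]
eef_rot: [2.103, 2.332, 0.002]
force: [0.8, -0.4, -0.9]
grip_width: 0.19
tip tin [-0.7 86.3 51.1] back tin [-0.7 -3.7 51.1] tip world [ 571.1 -173.4   51.1] yaw 95.93 pitch 0.02 roll(y.z) -0.0019 force [ 0.8 -0.4 -0.9] gw 0.19 t 32.45
n 4 dist 48.0 rot [ 0.1  0.  -0. ] from [ 584.8 -306.7   93.2]
-0.03 0.02 1.20 0.0 0.0 -0.0; -0.03 0.02 1.20 0.0 0.0 -0.0; -0.03 0.02 1.20 0.0 0.0 -0.0; -0.03 0.02 1.20 0.0 0.0 -0.0;
```

```bash
python3 -m inch '0 0 0.06 1.5 0 0 0;0 0 0 1.5 0 0 0;0 0 0 1 0 0 0;0 0 0 0.75 0 0 0;0 0 0 0 0 0 0;0 0 0 0 0 0 0;0 0 0 0 0 0 0'; python3 sp.py; python3 -m inch '1 0 0 0 0 0 0;2.5 0 0 0 0 0 0;4.5 0 0 0 0 0 0;4.5 0 0 0 0 0 0;4.5 0 0 0 0 0 0;4.5 0 0 0 0 0 0;4.5 0 0 -3 0 0 0;4.5 0 0 -4 0 0 0;4.5 0 0 -4 0 0 0;4.5 0 0 -4 0 0 0'; python3 -m inch '8.5 -4 0 -4 0 0 0;8.5 -4 0 -2 0 0 0;8.5 0 0 0 0 0 0;8.5 0 0 0 0 0 0' 60;python3 - <<'E'
from h import *
w=snap("wrist","f1w"); s=snap("scene"); crop(s,160,170,460,350,2,"f1s"); save(w,"f1w.pkl");save(s,"f1s.pkl")
E
```

```text
time: 33.15
position: [584.2, -306.3, 44.0]
eef_rot: [-2.103, -2.332, -0.0]
force: [-1.4, 1.4, 5.3]
grip_width: 0.189
tip tin [-1.3 86.9  2.2] back tin [-1.4 -3.1  2.1] tip world [ 570.4 -173.     2.2] yaw 95.92 pitch -0.05 roll(y.z) 0.0006 force [-1.4  1.4  5.3] gw 0.189 t 33.15
time: 34.15
position: [584.2, -306.5, 195.4]
eef_rot: [-2.103, -2.333, -0.001]
force: [1.0, -0.6, 0.5]
grip_width: 0.532
time: 34.55
position: [591.7, -382.8, 249.2]
eef_rot: [-2.106, -2.33, -0.0]
force: [-0.8, 1.0, -0.3]
grip_width: 0.996
```

View pics/f1w.png

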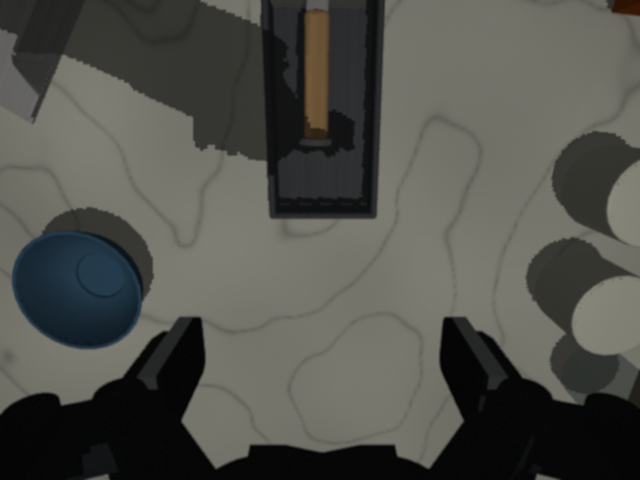

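View pics/f1s.png

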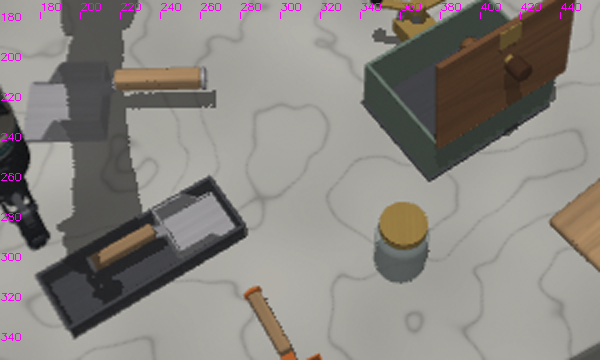

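```bash
python3 plan.py 705 262 330 6.7 18
```

```text
n 18 dist 656.9 rot [-0.2 -0.1 89.3] from [ 591.8 -379.9  248.2]
3.48 1.00 -0.45 -0.0 -0.0 5.0; 3.56 0.69 -0.45 -0.0 -0.0 5.0; 3.60 0.38 -0.45 -0.0 -0.0 5.0; 3.62 0.07 -0.45 -0.0 -0.0 5.0; 3.61 -0.24 -0.45 -0.0 -0.0 5.0; 3.58 -0.55 -0.45 -0.0 -0.0 5.0; 3.52 -0.86 -0.45 -0.0 -0.0 5.0; 3.43 -1.16 -0.45 -0.0 -0.0 5.0; 3.32 -1.46 -0.45 -0.0 -0.0 5.0; 3.18 -1.74 -0.45 -0.0 -0.0 5.0; 3.02 -2.01 -0.45 -0.0 -0.0 5.0; 2.83 -2.26 -0.45 -0.0 -0.0 5.0; 2.63 -2.49 -0.45 -0.0 -0.0 5.0; 2.40 -2.71 -0.45 -0.0 -0.0 5.0; 2.16 -2.91 -0.45 -0.0 -0.0 5.0; 1.90 -3.09 -0.45 -0.0 -0.0 5.0; 1.62 -3.24 -0.45 -0.0 -0.0 5.0; 1.34 -3.37 -0.45 -0.0 -0.0 5.0;
```

```bash
python3 -m inch '4 3.5 1 -0.9 0 0 5;2 3.55 0.7 -0.9 0 0 5;0 3.6 0.4 -0.9 0 0 5;0 3.6 0.05 -0.9 0 0 5;0 3.6 -0.25 -0.9 0 0 5;0 3.6 -0.55 -0.9 0 0 5;0 3.5 -0.85 -0.9 0 0 5;0 3.4 -1.15 -0.9 0 0 5;0 3.3 -1.45 -0.9 0 0 5;0 3.2 -1.75 0 0 0 5'; python3 -m inch '0 3 -2 0 0 0 5;0 2.8 -2.25 0 0 0 5;0 2.6 -2.5 0 0 0 5;0 2.4 -2.7 0 0 0 5;0 2.2 -2.9 0 0 0 5;0 1.9 -3.1 0 0 0 5;0 1.6 -3.2 0 0 0 5;0 1.3 -3.4 0 0 0 5;0 0 0 0 0 0 0;0 0 0 0 0 0 0'; python3 - <<'E'
from h import *
w=snap("wrist","f2w"); s=snap("side","f2d"); print(state()["position"],state()["eef_rot"],state()["qpos"].round(2))
E
```

```text
time: 35.65
position: [656.4, -22.5, 331.0]
eef_rot: [-2.892, -1.223, -0.001]
force: [0.8, -0.0, -0.1]
grip_width: -0.001
time: 36.65
position: [707.7, 260.9, 328.9]
eef_rot: [-3.137, -0.17, 0.005]
force: [0.6, 0.1, -0.0]
grip_width: 0.001
[708.89728572 257.57212983 329.94875451] [ 3.13647086e+00  1.62344553e-01 -2.39568838e-03] [-0.32  0.75 -0.14  1.    0.1   1.4  -1.92]
```

View pics/f2w.png

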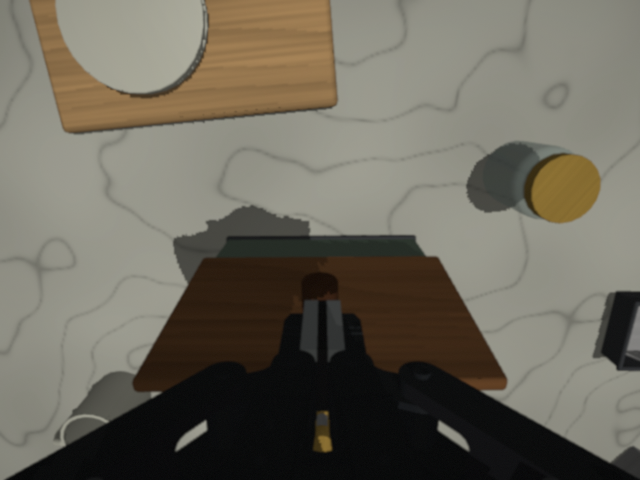

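View pics/f2d.png

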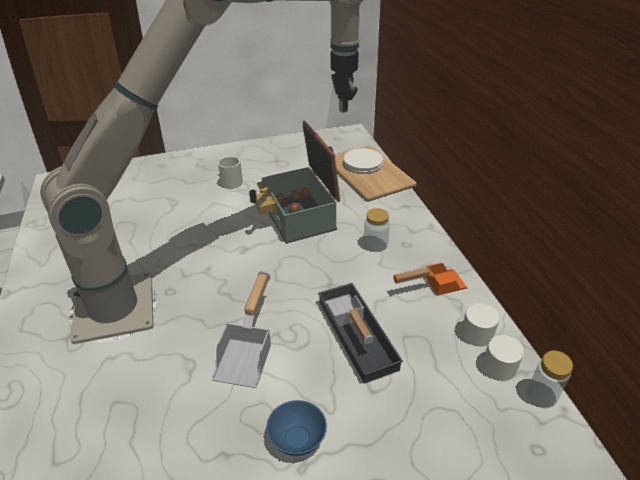

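```bash
python3 - <<'E'
from h import *
s=snap("side"); crop(s,250,160,345,250,7,"f3")
E
```

```text
(no output)
```

View pics/f3.png

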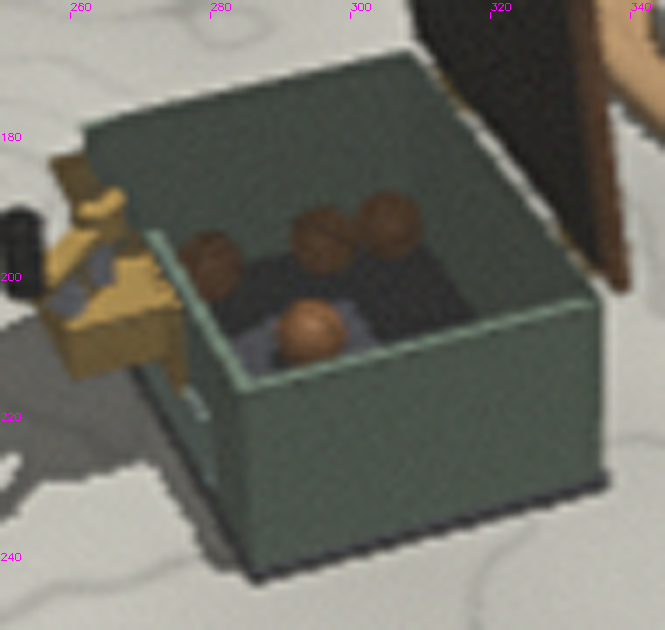

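```bash
python3 -m inch '0 -4 0 -0.5 0 0 0;0 -4.5 0 -0.5 0 0 0;0 -4.5 0 0 0 0 0;0 -4.5 0 0 0 0 0;0 0 0 0 0 0 0;0 0 0 0 0 0 0'; python3 - <<'E'
from h import *
w=snap("wrist","f4w")
E
```

```text
time: 37.4
position: [534.9, 239.2, 341.7]
eef_rot: [-3.137, -0.161, -0.002]
force: [0.4, -1.0, 0.2]
grip_width: -0.008
```

View pics/f4w.png

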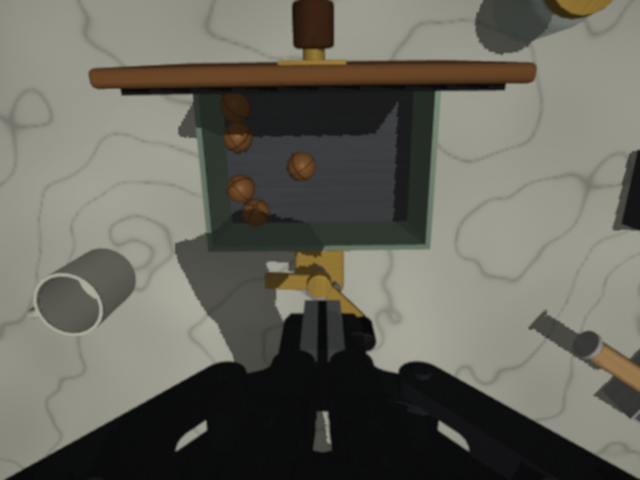

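```bash
python3 -m inch '0 4.5 0 0 0 0 0;0 4.5 0 0 0 0 0;0 4.5 0 0 0 0 0;0 2.5 0 0 0 0 0;0 0 0 2 0 0 0;0 0 0 3.5 0 0 0;0 0 0 3 0 0 0;0 0 0 1 0 0 0;0 0 0 0 0 0 0;0 0 0 0 0 0 0'; cat > lidp.py <<'E'
from plan import *
c=np.array([563.5,246.3]); a=0.1165; e=np.array([np.cos(a),np.sin(a)]); H=c+81*e
st=state(); R0=R.from_rotvec(st["eef_rot"]); p0=np.array(st["position"])
rel=(p0[:2]-H)@e; print("now hinge-rel x",rel.round(1),"h",(p0[2]-100).round(1),"lateral",((p0[:2]-H)@[-e[1],e[0]]).round(1),st["force"].round(1))
for t in [float(x) for x in sys.argv[1].split(",")]:
    r=142;o=10+12*np.sin(t)-(3 if t<0.15 else 0)
    X=-r*np.cos(t)+o*np.sin(t);Z=r*np.sin(t)+o*np.cos(t)
    P=np.r_[H+X*e,100+Z]; sh=R0.inv().apply(P-p0)/10; print(f"{t}: {sh.round(2)}"); p0=P
E
python3 lidp.py 1.45,1.3,1.2,1.1,1,.9,.8,.7,.6,.5,.4,.3,.2,.1,0
```

```text
time: 38.45
position: [695.9, 257.0, 247.0]
eef_rot: [-3.136, -0.161, -0.004]
force: [0.2, 0.4, 0.2]
grip_width: -0.003
now hinge-rel x 51.7 h 147.0 lateral -4.7 [0.2 0.4 0.2]
1.45: [-4.72 -0.41  0.33]
1.3: [-2.18  0.03  0.1 ]
1.2: [-1.45  0.02  0.25]
1.1: [-1.43  0.02  0.41]
1.0: [-1.39  0.02  0.56]
0.9: [-1.33  0.02  0.7 ]
0.8: [-1.25  0.02  0.84]
0.7: [-1.16  0.02  0.98]
0.6: [-1.06  0.02  1.1 ]
0.5: [-0.94  0.01  1.21]
0.4: [-0.8   0.01  1.31]
0.3: [-0.66  0.01  1.39]
0.2: [-0.51  0.01  1.45]
0.1: [-0.38  0.01  1.8 ]
0.0: [-0.16  0.    1.53]
```

```bash
python3 -m inch '0 -2.4 -0.2 0.1 0 0 0;0 -2.3 -0.2 0.1 0 0 0;0 -1.2 0 0.1 0 0 0;0 -1.2 0 0.1 0 0 0;0 -1.45 0 0.25 0 0 0;0 -1.4 0 0.4 0 0 0;0 -1.4 0 0.55 0 0 0;0 0 0 0 0 0 0'; python3 lidp.py .9,.8,.7,.6,.5,.4,.3,.2,.1,0
```

```text
time: 39.25
position: [581.0, 249.9, 231.7]
eef_rot: [-3.136, -0.163, -0.003]
force: [1.2, -0.5, -0.4]
grip_width: -0.002
now hinge-rel x -63.2 h 131.7 lateral 1.5 [ 1.2 -0.5 -0.4]
0.9: [-0.99  0.17  0.84]
0.8: [-1.25  0.02  0.84]
0.7: [-1.16  0.02  0.98]
0.6: [-1.06  0.01  1.1 ]
0.5: [-0.94  0.01  1.21]
0.4: [-0.8   0.01  1.31]
0.3: [-0.66  0.01  1.39]
0.2: [-0.51  0.01  1.45]
0.1: [-0.38  0.01  1.8 ]
0.0: [-0.16  0.    1.53]
```

```bash
python3 - <<'E'
from h import *
s=snap("side"); crop(s,220,60,380,250,4,"f5")
E
```

```text
(no output)
```

View pics/f5.png

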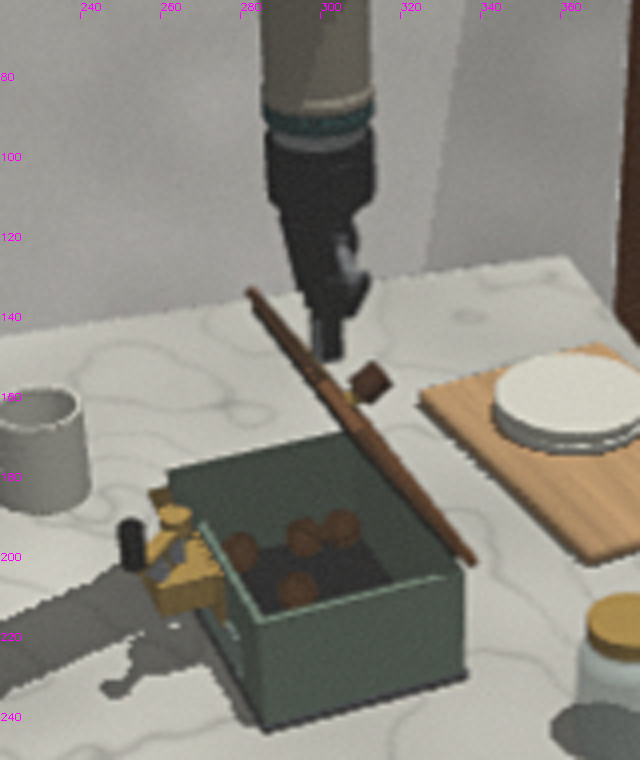

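Working: the lid is at about 0.95 rad and following the fingers. I'll carry on down.

```bash
python3 -m inch '0 -1 0.15 0.8 0 0 0;0 -1.25 0 0.85 0 0 0;0 -1.15 0 1 0 0 0;0 -1.05 0 1.1 0 0 0;0 -0.95 0 1.2 0 0 0;0 -0.8 0 1.3 0 0 0;0 -0.65 0 1.4 0 0 0;0 -0.5 0 1.45 0 0 0;0 -0.35 0 1.4 0 0 0;0 0 0 0 0 0 0'; python3 lidp.py .1,0; python3 - <<'E'
from h import *
s=snap("side"); crop(s,220,60,380,250,4,"f6")
E
```

```text
time: 40.3
position: [504.9, 240.0, 124.1]
eef_rot: [-3.137, -0.162, 0.002]
force: [-0.4, 0.1, 0.1]
grip_width: -0.003
now hinge-rel x -139.9 h 24.1 lateral 0.5 [-0.4  0.1  0.1]
0.1: [-0.06  0.05  0.18]
0.0: [-0.15  0.    1.53]
```

View pics/f6.png

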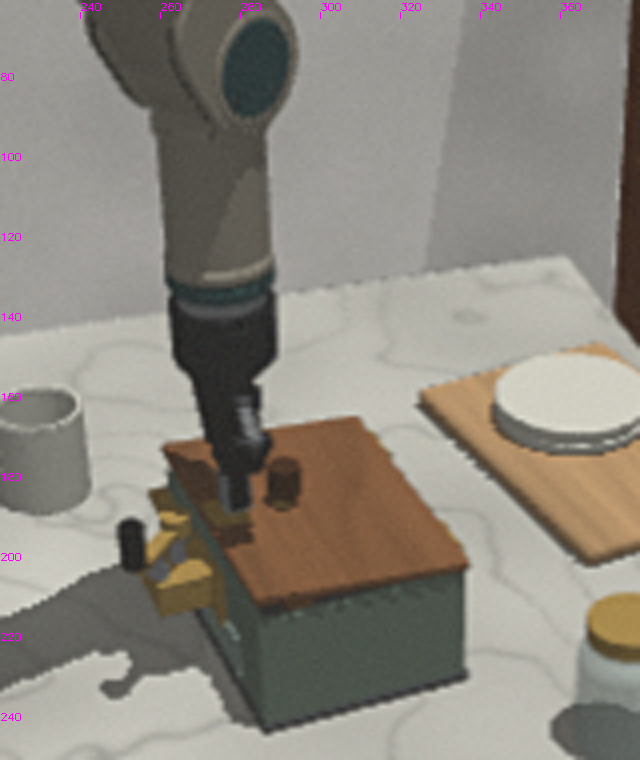

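```bash
python3 -m inch '0 0 0 0.7 0 0 0;0 0 0 0.6 0 0 0;0 0 0 0.3 0 0 0;0 0 0 0 0 0 0'; python3 -m inch '0 0 0 0.2 0 0 0;0 0 0 0 0 0 0;0 0 0 0 0 0 0'
```

```text
time: 40.75
position: [505.6, 240.5, 110.4]
eef_rot: [-3.136, -0.162, -0.003]
force: [-2.2, -1.8, 13.1]
grip_width: 0.004
time: 41.05
position: [505.6, 240.5, 110.1]
eef_rot: [-3.136, -0.162, -0.004]
force: [-5.9, -2.7, 27.1]
grip_width: -0.002
```

```bash
python3 -m inch '0 0 0 -2 0 0 0;0 0 0 -4 0 0 0;0 0 0 -4 0 0 0;2 -3 1.5 -4 0 0 0;4 -4 1.5 0 0 0 0;5 -3 1.5 0 0 0 0;5 0 0 0 0 0 0;5 0 0 0 0 0 0'; python3 -m inch '5 0 0 0 0 0 0'; python3 - <<'E'
from h import *
w=snap("wrist"); cv2.imwrite("pics/g1.png",w["frame"][:,:,::-1]); save(w,"g1.pkl"); print(state()["position"])
E
python3 plan.py 419 188.7 180 6.2
```

```text
time: 41.85
position: [411.4, 185.5, 245.5]
eef_rot: [-3.136, -0.162, -0.002]
force: [0.5, 1.1, -0.2]
grip_width: 0.582
time: 41.95
position: [412.3, 186.3, 245.2]
eef_rot: [-3.136, -0.162, -0.002]
force: [0.4, 0.5, 0.2]
grip_width: 0.586
[412.22038807 186.33527645 244.98357996]
n 2 dist 65.4 rot [-0.1 -0.  -0.3] from [412.2 186.3 245. ]
0.35 -0.08 3.25 -0.0 -0.0 -0.1; 0.35 -0.08 3.25 -0.0 -0.0 -0.1;
```

View pics/g1.png

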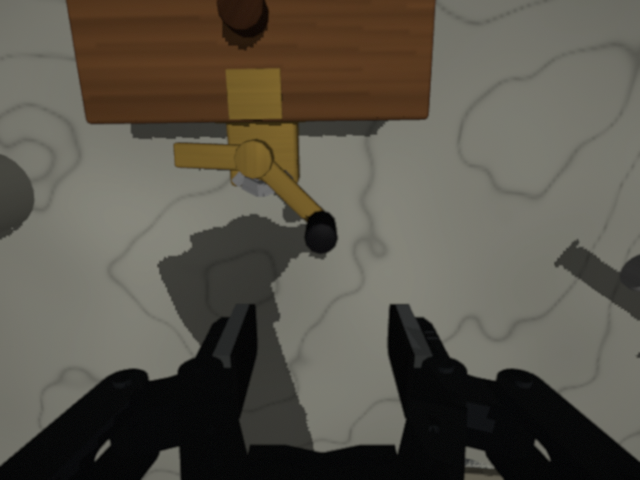

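```bash
python3 - <<'E'
from h import *
w=load("g1.pkl"); k=onz(w,[[320,237]],161)[0]; print(k, np.linalg.norm(k[:2]-[458.9,234.1]), np.degrees(np.arctan2(k[1]-234.1,k[0]-458.9))%360-143.25)
E
python3 -m inch '5 0.35 -0.1 3 0 0 0;5 0.25 -0.1 3 0 0 0;5 0 0 0 0 0 0;5 0 0 0 0 0 0;5 0 0 3 0 0 0;5 0 0 2.4 0 0 0;5 0 0 0 0 0 0;5 0 0 0 0 0 0'; python3 - <<'E'
from h import *
w=snap("wrist","g2")
E
```

```text
[421.40385838 188.83299589 161.        ] 58.77977796420879 87.1139348079092
time: 42.8
position: [417.6, 188.8, 132.1]
eef_rot: [-3.136, -0.162, -0.002]
force: [0.3, -0.1, 1.1]
grip_width: 0.584
```

View pics/g2.png

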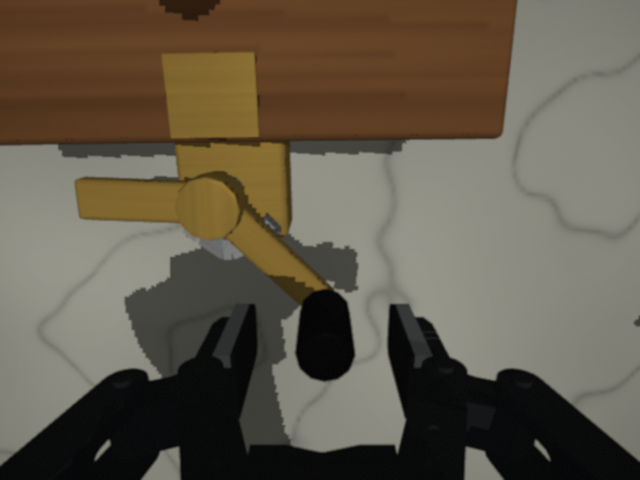

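```bash
python3 -m inch '0 0 0 0 0 0 0;0 0 0 0 0 0 0;0 0 0 0 0 0 0;0 0 0 0 0 0 0;0 0 0 0 0 0 0' 50; python3 -m inch '0 -0.56 -0.7 0 0 0 0;0 -0.45 -0.78 -0.1 0 0 0;0 -0.33 -0.84 -0.1 0 0 0;0 -0.2 -0.88 -0.1 0 0 0;0 -0.07 -0.9 -0.2 0 0 0;0 0.07 -0.9 0 0 0 0;0 0.2 -0.88 0.2 0 0 0;0 0.33 -0.84 0.25 0 0 0;0 0.45 -0.78 0.25 0 0 0;0 0.56 -0.7 0.1 0 0 0';  python3 -m inch '0 0 0 0 0 0 0;0 0 0 0 0 0 0;0 0 0 0 0 0 0'
```

```text
time: 43.35
position: [417.2, 188.3, 131.9]
eef_rot: [-3.137, -0.161, -0.001]
force: [-3.2, 0.6, 7.8]
grip_width: 0.219
time: 44.35
position: [404.3, 265.4, 127.1]
eef_rot: [3.131, 0.157, -0.014]
force: [-8.4, -6.6, 8.2]
grip_width: 0.217
time: 44.65
position: [404.9, 265.9, 127.2]
eef_rot: [3.132, 0.157, -0.012]
force: [-6.1, -5.5, 2.3]
grip_width: 0.221
```

```bash
python3 -m inch '0 0.3 -0.3 0 0 0 0;0 0.3 -0.3 0.1 0 0 0;0 0 0 0 0 0 0;0 0 0 0 0 0 0'; python3 -m inch '5 0 0 0 0 0 0;5 0 0 0 0 0 0;5 0 0 0 0 0 0;5 0 0 0 0 0 0'; python3 - <<'E'
from h import *
w=snap("wrist","g3"); print(state()["position"])
E
```

```text
time: 45.05
position: [410.2, 272.3, 126.6]
eef_rot: [3.131, 0.159, -0.012]
force: [-6.7, -6.9, 7.2]
grip_width: 0.21
time: 45.45
position: [414.0, 277.0, 127.2]
eef_rot: [-3.136, -0.163, -0.001]
force: [0.8, 0.5, -0.1]
grip_width: 0.587
[413.8745665  276.80544617 127.11926882]
```

View pics/g3.png

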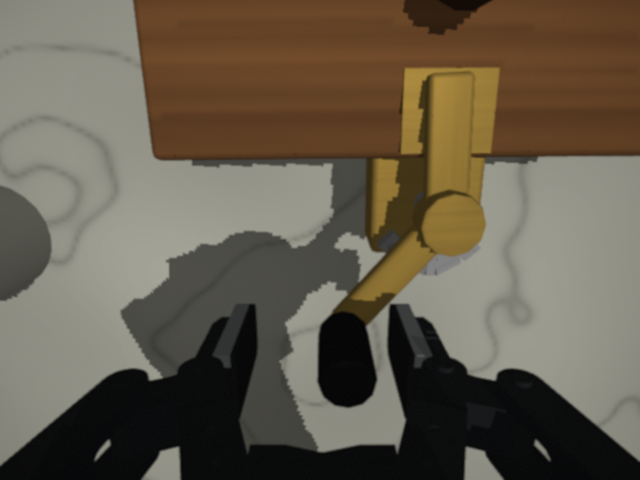

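```bash
python3 -m inch '6 0 0.2 0 0 0 0;6 0 0 -3 0 0 0;6 0 0 -4 0 0 0;6 0 0 -4 0 0 0;6 -0.5 2 -4 0 0 0;6 -0.4 2.3 -1.5 0 0 0;6 0 0 0 0 0 0;6 0 0 0 0 0 0'; python3 - <<'E'
from h import *
w=snap("wrist","g4"); save(w,"g4.pkl"); print(state()["position"])
crop(w,220,50,380,240,4,"g4c")
s=snap("side"); save(s,"g4d.pkl"); crop(s,225,150,345,250,6,"g4d")
E
```

```text
time: 46.3
position: [409.5, 230.4, 292.2]
eef_rot: [-3.136, -0.16, -0.001]
force: [1.1, 0.2, 0.2]
grip_width: 0.701
[409.08118978 230.88636739 291.56691013]
```

View pics/g4c.png

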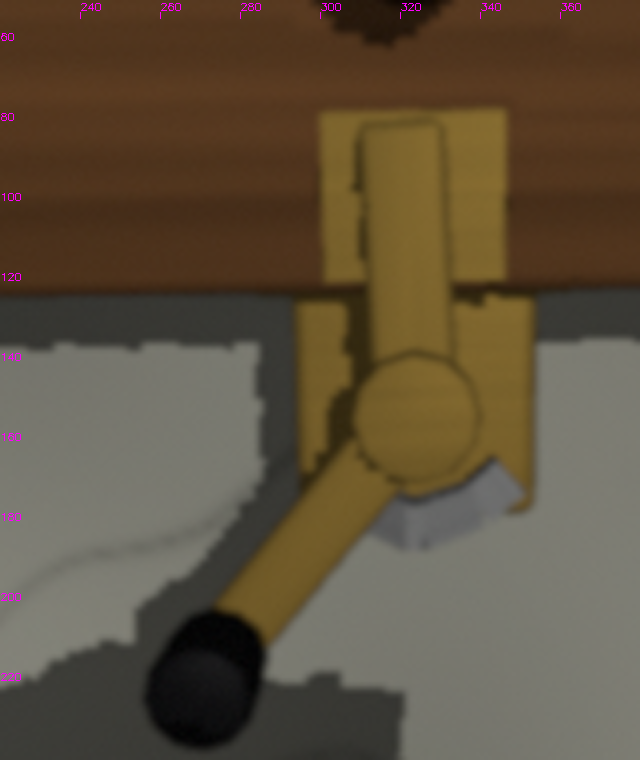

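View pics/g4d.png

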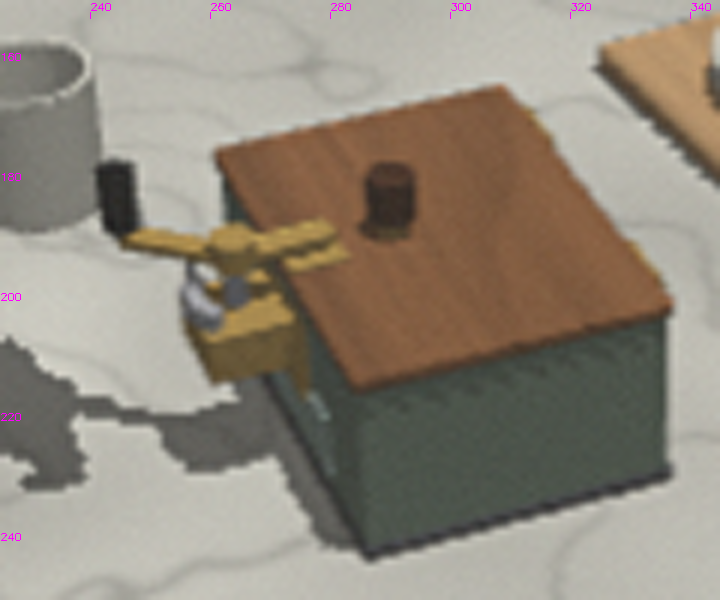

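```bash
python3 - <<'E'
from h import *
w=load("g4.pkl"); k=onz(w,[[269.6,223.4]],158)[0]; d=k[:2]-[458.9,234.1];print(k,np.linalg.norm(d), np.degrees(np.arctan2(d[1],d[0])))
w=load("w1.pkl")
for pk,uv in [("w1",(317-.3,152-.3)),("g4",(220+417/4-.4,50+417/4-.4))]:
    print(onz(load(pk+".pkl"),[uv],138)[0])
import pickle
a=load("d0.pkl")[0]["frame"].astype(int); b=load("g4d.pkl")["frame"].astype(int)
dd=np.abs(a-b).sum(2)[170:215,235:300]; print((dd>60).sum())
best=None
ka=a[172:194,238:252].sum(2); kb=b[172:194,238:252].sum(2)
for nm,k in [("a",ka),("b",kb)]:
    m=k<120; ys,xs=np.nonzero(m); print(nm,m.sum(),xs.mean()+238,ys.mean()+172)
E
```

```text
[409.62151926 267.6546354  158.        ] 59.61780120686052 145.74832213386765
[457.95829473 234.44817984 138.        ]
[459.10750346 234.71871094 138.        ]
67
a 2 245.0 186.5
b 8 244.0 184.25
```

```bash
python3 -m inch '0 -0.2 0.3 3.5 0 0 0;0 0 0 4 0 0 0;0 0 0 4 0 0 0;0 0 0 3.5 0 0 0;0 0 0 1.2 0 0 0;0 0 0 0 0 0 0;0 0 0 0 0 0 0'; python3 -m inch '0 0 -0.5 0 0 0 0;0 0 -0.5 0 0 0 0;0 0 -0.4 0 0 0 0;0 0 0 0 0 0 0'; python3 -m inch '0 0 -0.4 0 0 0 0;0 0 0 0 0 0 0'
```

```text
time: 47.1
position: [407.3, 228.1, 129.5]
eef_rot: [-3.137, -0.164, 0.002]
force: [0.2, -0.8, -0.3]
grip_width: -0.001
time: 47.5
position: [406.4, 242.7, 130.6]
eef_rot: [-3.135, -0.164, -0.002]
force: [0.3, 0.4, -0.1]
grip_width: -0.001
time: 47.7
position: [406.1, 245.5, 130.1]
eef_rot: [-3.137, -0.162, -0.001]
force: [0.4, -0.0, -0.4]
grip_width: -0.002
```

```bash
python3 -m inch '0 0 -0.4 0 0 0 0;0 0 0 0 0 0 0'; python3 -m inch '0 0 -0.4 0 0 0 0;0 0 0 0 0 0 0';python3 -m inch '0 0.1 -0.3 0 0 0 0;0 0 0 0 0 0 0'
```

```text
time: 47.9
position: [406.0, 247.4, 129.9]
eef_rot: [3.135, 0.159, -0.001]
force: [2.4, -5.9, 1.2]
grip_width: 0.001
time: 48.1
position: [405.8, 248.3, 129.6]
eef_rot: [3.131, 0.155, -0.003]
force: [4.1, -11.2, 2.4]
grip_width: 0.004
time: 48.3
position: [406.1, 249.5, 129.5]
eef_rot: [3.129, 0.153, -0.005]
force: [4.2, -14.8, 3.7]
grip_width: 0.003
```

```bash
python3 -m inch '0 0.1 -0.3 0 0 0 0;0 0 0 0 0 0 0'; python3 -m inch '0 0.1 -0.3 0 0 0 0;0 0 0 0 0 0 0;0 0 0 0 0 0 0'
```

```text
time: 48.5
position: [406.1, 250.2, 129.3]
eef_rot: [3.125, 0.151, -0.008]
force: [3.4, -20.0, 7.0]
grip_width: -0.006
time: 48.8
position: [406.1, 250.8, 129.1]
eef_rot: [3.122, 0.149, -0.012]
force: [3.3, -24.3, 8.6]
grip_width: 0.005
```

```bash
python3 -m inch '0 0 1 0 0 0 0;0 0 2 0 0 0 0;0 0 0 -4 0 0 0;0 0 0 -4 0 0 0;0 0 0 -4.2 0 0 0;0 0 -1 -4 0 0 0;0 0 0 0 0 0 0;0 0 0 0 0 0 0'; python3 - <<'E'
from h import *
w=snap("wrist"); save(w,"g5.pkl"); print(state()["position"])
crop(w,220,50,380,240,4,"g5c")
s=snap("side"); crop(s,225,150,345,250,6,"g5d")
E
```

```text
time: 49.6
position: [409.1, 243.2, 292.6]
eef_rot: [-3.136, -0.163, -0.002]
force: [-0.1, 0.3, -0.0]
grip_width: 0.001
[408.49252992 242.42488341 291.41822956]
```

View pics/g5c.png

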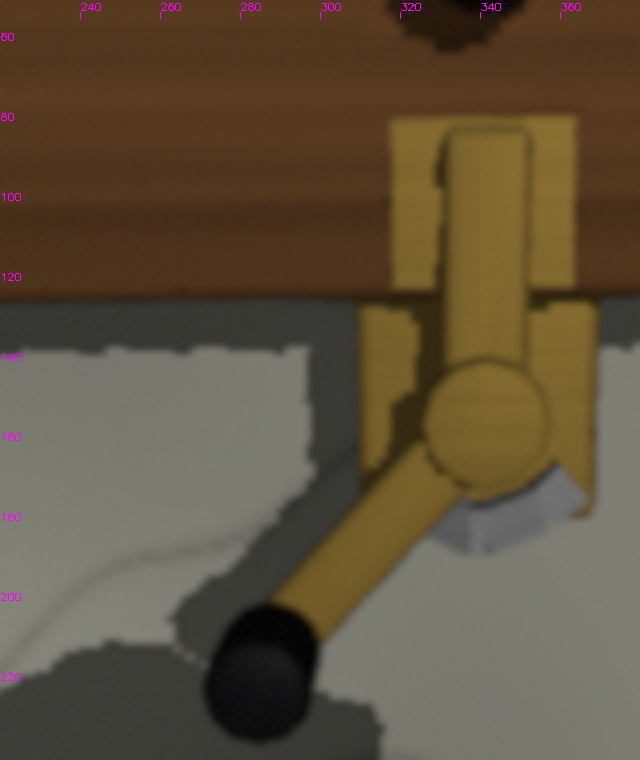

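View pics/g5d.png

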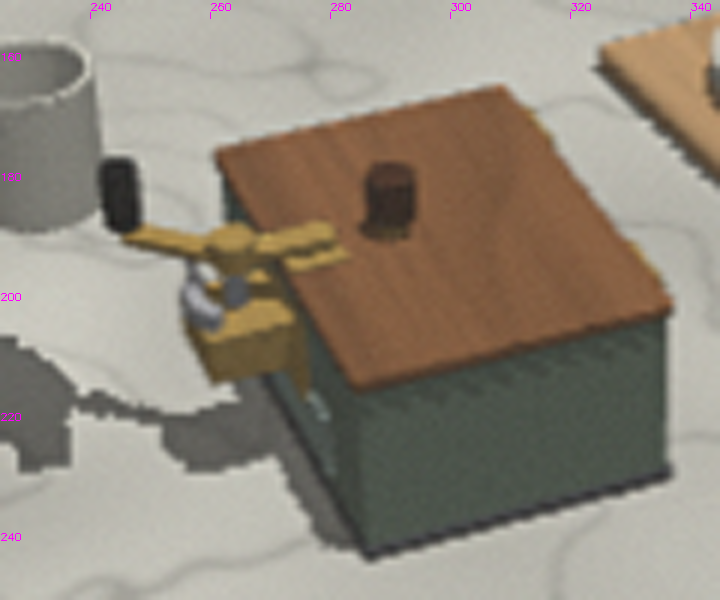

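```bash
python3 - <<'E'
from h import *
s=snap("scene","h1")
s0=load("s0.pkl")[0]; f1=load("f1s.pkl")
a=np.abs(s["frame"].astype(int)-f1["frame"].astype(int)).sum(2)[255:345,175:290]; print("tin diff since placing",(a>60).sum())
for nm,(x0,y0,x1,y1) in {"mug":(410,115,450,165),"jar":(340,265,385,315),"bowl":(95,240,155,300)}.items():
    a=np.abs(s["frame"].astype(int)-s0["frame"].astype(int)).sum(2)[y0:y1,x0:x1]; print(nm,(a>60).sum())
print(state()["time"])
E
```

```text
tin diff since placing 1625
mug 0
jar 0
bowl 0
49.75
```

View pics/h1.png

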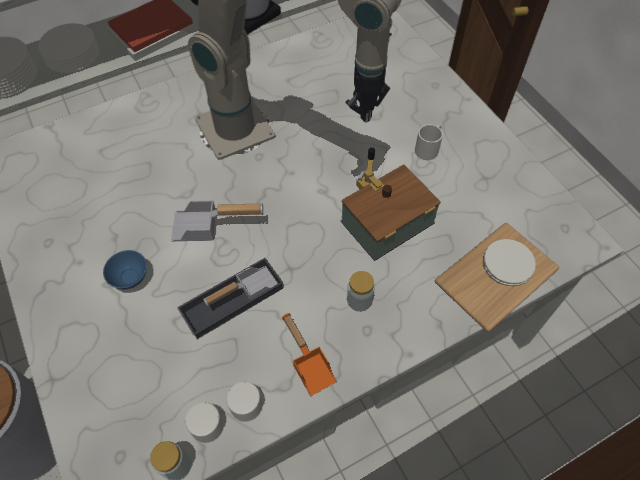

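```bash
python3 - <<'E'
from h import *
s=snap("scene"); crop(s,170,250,300,345,5,"h2"); crop(load("f1s.pkl"),170,250,300,345,5,"h3")
a=cv2.imread("pics/h2.png");b=cv2.imread("pics/h3.png"); cv2.imwrite("pics/h4.png",cv2.resize(np.vstack([a,b]),None,fx=.62,fy=.62))
E
```

```text
(no output)
```

View pics/h4.png

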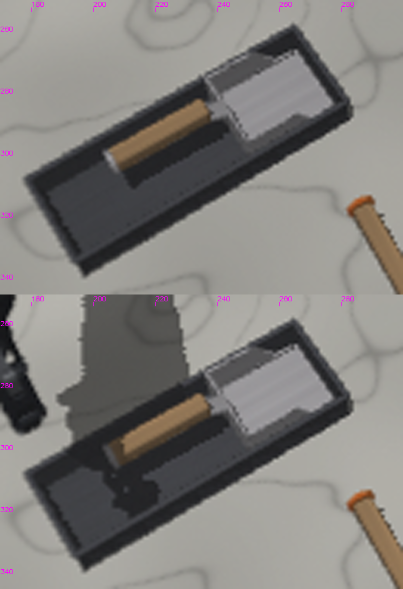

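```bash
python3 -c "
from station import r
print(r.job_done())"
```

```text
the job is handed in; nothing more can be done
None
```

The job is done and handed in at about 50 s of the 210 s allowed. I got no verdict back, so this rests on my own last checks.

- **Walnuts:** there were five. I swept all of them up in one pass with the small grey scoop and tipped them into the bin. The wrist picture taken before I shut the lid shows all five inside, and the later overviews show none on the worktop or in the tin.
- **Scoop:** it lies flat in the empty tin. By arm position it was set down about 42 mm from the tin's centre along its length and 1 mm across. The last overview shows it has not moved since; only the shadows differ.
- **Lid:** shut. The fingertips stopped at a height of 110.1 mm (the lid's top when shut is 110 mm), pressing with about 27 N.
- **Latch:** the first swing back left it about 0.04–0.06 rad short of home, under the 0.10 limit but close. I pushed the knob again until it stopped firmly at about 24 N. It now looks the same as at the start in the wrist and side pictures.
- **Jar, mug and bowl:** no visible change in the overview picture compared with the start.

While I was opening the lid, the upward force reached 38 N because the lid's edge caught on the gripper. I raised the tool and pushed again without trouble. The scene and side cameras also disagreed by about 4–5 mm on the bin, so I relied mainly on the wrist camera for it.

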